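# Pull down the storage cabinet's hatch with a hook rod

## Task

Take the orange-handled hook rod from its stand, slip its hook sideways through the brass eye on the blue hatch of the white cabinet until its shaft presses lightly against the ring (a few newtons, for a moment), and draw the hatch fully down with it. Then unhook the rod and hang it back upright in the slot of its stand, leaving the hatch down. Be gentle: the rod must never load the hatch or its eye with more than about 15 N, nothing but the rod may touch the cabinet and hatch, and the bottles, the jar and the beaker stay where they are.

Things in the scene. Friction and masses are not known exactly. Their poses are not given: they have to be found in the camera images.
- rod_handle (a point): Hook rod, loose, about 90 g, hanging upright in its stand. Point: centre of its orange handle, 26 x 14 x 62 mm (x, y, z; z up), gripped from above across its 14 mm (along y). Below it a dark collar 32 x 26 x 5 mm, its underside 36 mm below this point, resting on the stand; then an 8 mm steel shaft on the z axis.
- rod_pin (a point): Same rod, same axes: the middle of the hook, a 7 mm pin at the shaft's lower end, 126 mm below rod_handle and 11 mm to its -y. The pin points along the rod's -y, to 14 mm from the shaft's axis, where it ends in a 9 mm ball (tip at 18.5 mm).
- holder_slot (a point): Rod stand, fixed: point on the upper face of its plate, 125 mm above the table, where the rod's axis stands when hung with axes parallel to the stand's (rod_handle 36 mm above). The slot, through the plate, is 14.5 mm wide in x and runs from y = -34 to +10 mm. The rod with its pin is lifted straight up out of it and lowered straight in until the collar rests on the plate.
- holder: The same stand; origin on the table under holder_slot. Steel plate 64 x 80 x 8 mm on two 12 mm posts at y = -45 and +21 mm, over a foot 75 x 105 mm.
- eye_track (a point): Point on the hatch, on the axis of the eye's hole (its y, along the top edge), at the middle of the track on which the eye is clamped. The eye, a brass ring of 6 mm bar with a 19 mm hole, in the x-z plane, sits anywhere from 24 to -24 mm in y from here: unmeasured, different each time, to be seen or felt; it does not slide in use. z points up along the hatch, x inward.
- hatch_hinge (a point): Middle of the hatch's hinge line (along y), 60 mm above the table; x into the cabinet, z up. With the hatch shut, eye_track is at x = -24, z = +134 mm from it: 18 mm before the flush front of hatch and cabinet, which goes on up behind the ring (3 mm gap), 14 mm above the hatch's top edge. Both sides of the eye are free.
- hatch (a joint): Angle of the blue hatch (12 x 152 x 120 mm, rising from the hinge) in rad: 0 shut, upright; it grows as the top swings out to the front and down, to a rubber-padded stop at 1.5, nearly level, which is fully down. Stiff hinge: about 0.35 N m to move either way, 3 N at the eye; it stays where it is left.
- cabinet: White cabinet, fixed, 200 mm wide, 120 mm deep plus a 12 mm front frame, 230 mm tall; origin under the centre of its bottom, front to its -x.
- dropper_bottle_c_mid (a point): Bystander: small white bottle, 50 mm across, 100 mm tall, loose; its centre.
- dropper_bottle_d_mid (a point): Bystander: a second small white bottle, 50 mm across, 100 mm tall, loose; its centre.
- orange_jar_mid (a point): Bystander: small jar with an orange lid, 41 mm across, 53 mm tall, loose; its centre.
- beaker_small_mid (a point): Bystander: glass beaker, 76 mm across, 85 mm tall, loose; its centre.

How it is judged:
On the way, in this order (a step that is already met when the one before it is completed fails the run):
1. the rod is lifted out of its stand (z of rod_handle in the frame of holder_slot above 0.13 m), for 0.1 s.
2. before the hatch is drawn (under 0.25 rad), the pin is in the eye (within 5 mm of its axis in x and z) and the rod presses on it with over 1 N (value of joint hatch below 0.25 rad and contact force between rod and hatch above 1 N and x of rod_pin in the frame of eye_track between -0.005 and 0.005 m and z of rod_pin in the frame of eye_track between -0.005 and 0.005 m), for 0.1 s.
3. the hatch is being drawn down with the rod's pin in the eye (within 10 mm of the eye's axis, hatch between 0.4 and 1.2 rad) (value of joint hatch between 0.4 and 1.2 rad and x of rod_pin in the frame of eye_track between -0.01 and 0.01 m and z of rod_pin in the frame of eye_track between -0.01 and 0.01 m), for 0.1 s.
4. the hatch is down (over 1.4 rad) (value of joint hatch above 1.4 rad), for 0.2 s.
At the end, for the whole second after the job is handed in: The hatch is down (over 1.4 rad) and the rod hangs in its stand: its axis within 12 mm of the slot point, its collar on the plate (handle centre 30 to 42 mm above it), upright within 0.1 rad (value of joint hatch above 1.4 rad and horizontal distance between rod_handle and holder_slot below 0.012 m and z of rod_handle in the frame of holder_slot between 0.03 and 0.042 m and angle between rod_handle's own z axis and vertical below 0.1 rad); the robot touches nothing.
It fails at once if the rod loads the hatch or its eye with more than 17 N (contact force between rod and hatch above 17 N).
It fails at once if the robot itself touches the cabinet or hatch (contact force between any of the fingers, the arm and cabinet above 0.5 N).
It fails at once if a bottle, the jar or the beaker is shifted by more than 25 mm (distance of any of dropper_bottle_c_mid, dropper_bottle_d_mid, orange_jar_mid, beaker_small_mid from where it was at the start of the episode above 0.025 m).
It also fails if it takes over 72 s, if anything falls off the work surface, if the arm or the gripper's body presses on something with over 40 N, if the wrist force passes 120 N, or if a joint passes its speed limit or range.

## Robot

A 6-joint arm with a two-finger parallel gripper is mounted at the origin on a cart in front of the work surface, level with it; the furniture and walls round the work are solid. World frame = base frame: x ahead of the robot, y to its left, z up, the work surface at z = 0. Lengths are in m, angles in rad, forces in N, time in s.
With the tool pointing down it reaches from about 0.3 to 0.775 m from the base axis. Payload 14.6 kg.
Tool frame: the origin (TCP) lies on the centre line of the jaws, within the pads' length; the fingertips stand 14 mm ahead of it and the grasp point (between the pads) lies 5 mm behind it; z points along the fingers, y is the line along which they close (so a half turn about z gives the same grasp; the last joint's range is limited). The gripper opens to 94 mm and grips with 3 to 60 N. Pads are 16 mm wide; open, the fingers measure 119 mm over their backs; the gripper's body (75 mm by 177 mm) begins 78 mm behind the grasp point.
Start: joints at [1.135, 0.3, 1.521, -0, 1.321, -0.067], TCP at [0.198, 0.513, 0.219] pointing down, gripper open.
Joint ranges: [-3.03, 3.03], [-0.79, 2.21], [0.23, 2.52], [-1.04, 4.18], [0, 3.07], [-2.55, 2.55]. Speed limits (rad/s): [2.22, 2.22, 2.57, 3.14, 3.14, 3.14].

## Interface

Orientations are given as a rotation vector (axis times angle).
In Python, from workcell import r, optics gives the robot as it stands.
- The arm moves only by the tool drive_tool, never from a script. Its argument "plan" is a list of rows, each an object of numbers: "tx", "ty", "tz": the shift along the tool's x, y, z in units of 30 mm (1.0 is 30 mm); "spin": the turn about the tool's z in units of 5 degrees (1.0 is 5 degrees); "jaw": the opening, from 0 (shut) to 1 (fully open). A call has 1 to 8 rows; each row is the pose to reach, as a shift and turn from the pose commanded when the call began, along the tool's axes at that moment; what a row does not reach only later rows make up. A row lasts 1/10 s, in which the tool goes at most 50 mm and 8.59 degrees, less where a joint would pass 70% of its speed; a pose out of reach is approached as far as the arm can. A call with a gripper value outside its range is refused whole. The fingers move at their own pace and stop on an object; "force" is the grip in N (left out, the last holds). Time passes only in rows, so rows that repeat a pose let the fingers close. It gives the time, the measured TCP pose, the force, the opening and the grip force at its end, in the units of the state.
- r.state(): the state, without advancing time (a new reading comes with each control period).
- optics.camera(name): name is "side" or "top"; returns the picture (480x640x3 uint8, red, green, blue); there is no depth.
- optics.camera_info(name): a dict with "mtx" (3x3 intrinsics, pixels), "camera_from_world" (4x4, takes a point from world to camera coordinates). Camera axes: x right, y down, z forward; pixel columns grow to the right and rows downward; lengths in m; the calibration is good to about 2 mm. A picture is of the moment at which its call begins. camera_info takes no time and is no camera call.
- r.hand_in(): hands the job in; it is judged then, once.
The state is a dict: "clock": time; "joint_positions": joint angles; "joint_velocities": joint speeds; "tau": joint torques, N m; "eef_pos": TCP position; "orientation": TCP orientation; "ft_force": force on the tool from outside, world axes, zero at the start; "moment": the same for the moment, N m; "finger_gap": finger opening in m; "finger_force": force on a finger pad.
Only numpy, scipy, OpenCV 4.12 (cv2) and the standard library are available. Lean on these libraries where they do the work, as an engineer would, in place of code of your own. Each camera call takes 0.05 s, during which the arm holds its last target. There are 200 camera calls.

## Working session

There is one attempt and no reset: what is moved stays moved. The work goes in short steps, Python scripts to look and compute and a tool call to move; the robot and the scene stay as the last step left them, time stands still between calls to the robot, and variables do not carry over. Pictures are saved under pics/ and viewed, at most 10 in all, crops included, and the job is handed in when it is done.

Besides the shell and the picture viewer there is one more tool, called after "Call:" as name(argument=value, ...), one argument or row to a line, values as JSON. drive_tool: Moves the arm, as the interface text tells. Its arguments: {"type":"object","properties":{"plan":{"type":"array","items":{"type":"object","properties":{"tx":{"type":"number"},"ty":{"type":"number"},"tz":{"type":"number"},"spin":{"type":"number"},"jaw":{"type":"number"}}}},"force":{"type":"number"}},"required":["plan"]}

```bash
mkdir -p pics; python3 - <<'E'
from workcell import r, optics
import cv2, numpy as np
for n in("side","top"):
    im=optics.camera(n); cv2.imwrite(f"pics/{n}0.png",im[:,:,::-1])
    i=optics.camera_info(n); print(n,np.round(i["mtx"],1).tolist(),np.round(i["camera_from_world"],4).tolist())
print(r.state())
E
```

```text
side [[564.8, 0.0, 314.7], [0.0, 564.8, 240.5], [0.0, 0.0, 1.0]] [[-1.0, 0.0011, -0.0024, 0.4853], [0.0026, 0.5693, -0.8222, 0.1001], [0.0004, -0.8222, -0.5693, 1.5541], [0.0, 0.0, 0.0, 1.0]]
top [[598.5, 0.0, 318.7], [0.0, 598.5, 230.6], [0.0, 0.0, 1.0]] [[0.0151, -0.9999, 0.002, 0.0043], [-0.9987, -0.0152, -0.0492, 0.4901], [0.0492, -0.0013, -0.9988, 1.4581], [0.0, 0.0, 0.0, 1.0]]
{'clock': 0.1, 'joint_positions': array([ 1.13541355e+00,  3.00392529e-01,  1.52147760e+00, -6.73558581e-06,
        1.32072467e+00, -6.65882025e-02]), 'joint_velocities': array([ 0.00084841, -0.00069636, -0.00289798, -0.00133829, -0.00218392,
       -0.00385637]), 'tau': array([ 5.70561169e-04, -5.32642257e+01, -3.53282261e+01,  7.09185773e-02,
        2.34706403e-02, -3.48933588e-05]), 'eef_pos': array([0.19817922, 0.51282821, 0.2189732 ]), 'orientation': array([-5.75976681e-01, -3.08809470e+00,  1.52728446e-03]), 'ft_force': array([ 0.63880089, -0.46220603, -0.12309653]), 'moment': array([-0.00062854, -0.04368731,  0.00068499]), 'finger_force': 0.0, 'finger_gap': 0.09390501626220195}
```

View pics/side0.png

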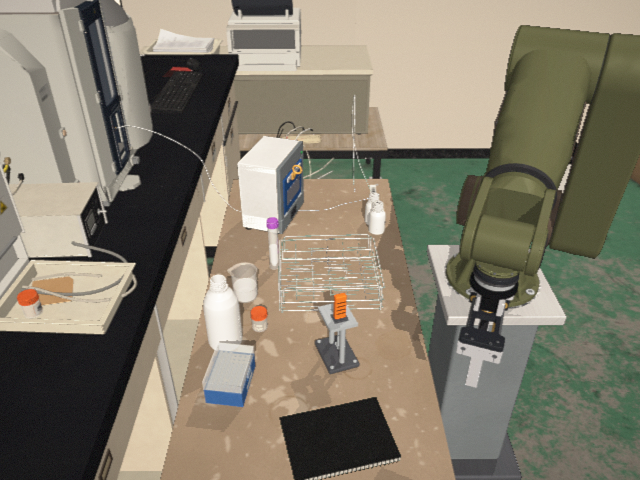

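View pics/top0.png

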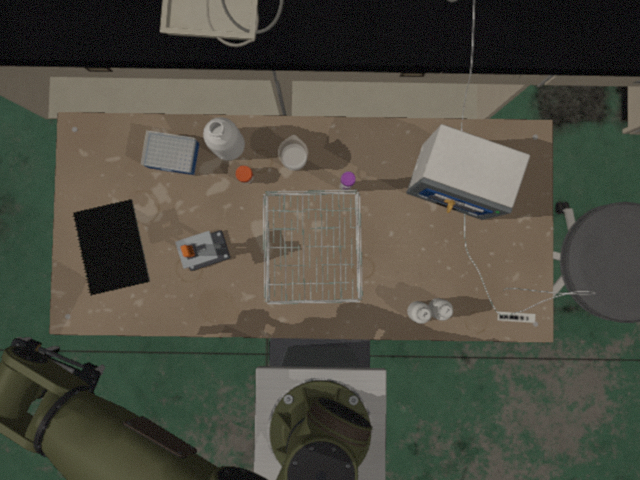

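```bash
python3 - <<'E'
import cv2, numpy as np
t=cv2.imread("pics/top0.png"); s=cv2.imread("pics/side0.png")
def c(im,x,y,w,h,k): return cv2.resize(im[y:y+h,x:x+w],None,fx=k,fy=k,interpolation=cv2.INTER_CUBIC)
A=np.vstack([c(t,405,125,133,100,6)[:, :798]]); cv2.imwrite("pics/a.png",A)
B=np.hstack([c(t,170,220,65,60,6),c(s,315,285,65,100,6)[:360]]);
B=np.vstack([np.hstack([c(t,170,225,66,50,6),c(s,240,165,66,50,6)]),np.hstack([c(s,310,290,66,50,6),c(s,310,330,66,50,6)])])
cv2.imwrite("pics/b.png",B)
E
```

```text
(no output)
```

View pics/a.png

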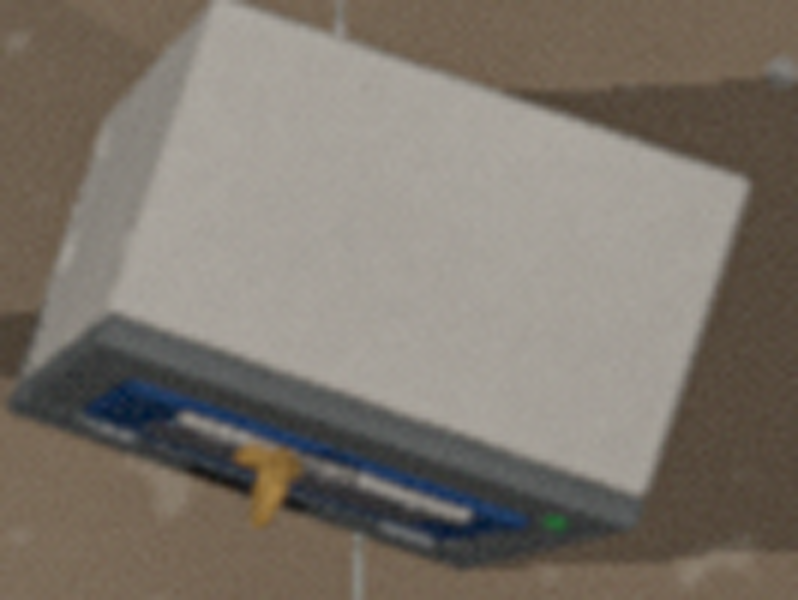

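View pics/b.png

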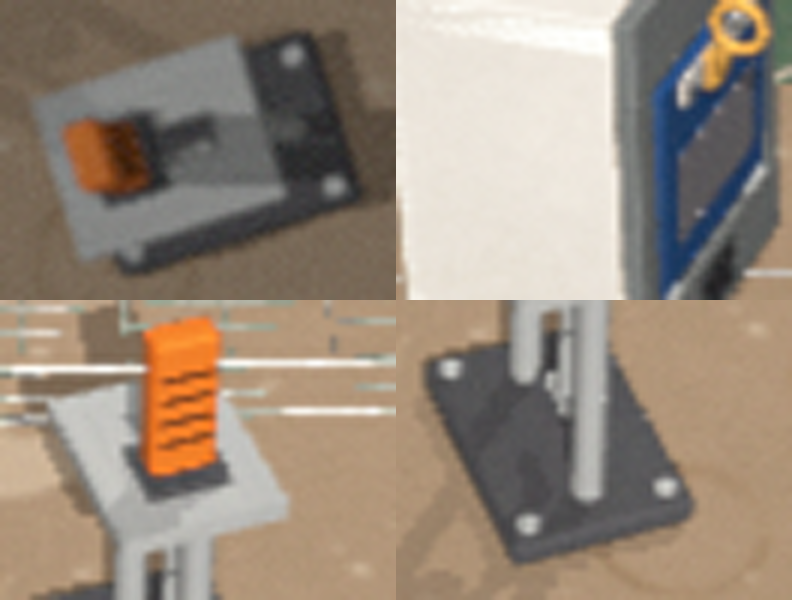

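```bash
cat > h.py <<'E'
import numpy as np
from workcell import r, optics
from scipy.optimize import least_squares
from scipy.spatial.transform import Rotation as R
I={n:optics.camera_info(n) for n in("side","top")}
def proj(n,P):
    P=np.atleast_2d(P);T=np.array(I[n]["camera_from_world"]);K=np.array(I[n]["mtx"])
    q=(P@T[:3,:3].T+T[:3,3])@K.T; return q[:,:2]/q[:,2:]
def onplane(n,uv,z):
    return least_squares(lambda p:(proj(n,[p[0],p[1],z])[0]-uv),[.5,0]).x
def tri(us,ut): return least_squares(lambda p:np.r_[proj("side",p)[0]-us,proj("top",p)[0]-ut],[.5,0,.1])
def cr(x,y,ox,oy,k=6): return np.array([(x+.5)/k-.5+ox,(y+.5)/k-.5+oy])
def W(p,yaw,L): # local->world
    c,s=np.cos(yaw),np.sin(yaw);L=np.atleast_2d(L);return np.c_[p[0]+c*L[:,0]-s*L[:,1],p[1]+s*L[:,0]+c*L[:,1],L[:,2]]
E
python3 - <<'E'
from h import *
# cabinet: local origin = mid of front face line at body front (white front), body x 0..120
uv=np.array([cr(*p,405,125) for p in[(218,0),(748,182),(638,500),(110,315)]])
L=np.array([[.12,.1,.23],[.12,-.1,.23],[0,-.1,.23],[0,.1,.23]])
f=least_squares(lambda q:(proj("top",W(q[:2],q[2],L))-uv).ravel(),[.55,-.3,0])
print("cab",f.x,np.round(f.fun,2)); q=f.x
h=W(q[:2],q[2],[[-.006,0,.06]])[0]; print("hinge",h)
et=W(h,q[2],[[-.024,0,.194]])[0]; print("eye_track",et)
print("yaw deg",np.degrees(q[2]))
ut=cr(275,487,405,125);us=cr(342,25,240,165)
e=tri(us,ut); print("eye tri",e.x,e.fun)
d=e.x-et;c,s=np.cos(q[2]),np.sin(q[2]);print("eye local",c*d[0]+s*d[1],-s*d[0]+c*d[1],d[2])
for y in(-24,-12,0,12,24): 
  p=W(h,q[2],[[-.024,y/1e3,.194]]);print(y,proj("side",p)[0],proj("top",p)[0],us,ut)
# side check of cabinet corners
print("side cab corners",proj("side",W(q[:2],q[2],np.r_[L,[[-.012,.1,.23],[-.012,-.1,.23]]])))
# stand
uv=np.array([cr(*p,170,225) for p in[(33,102),(237,36),(285,192),(78,260)]])
L=np.array([[.032,.028,.125],[.032,-.052,.125],[-.032,-.052,.125],[-.032,.028,.125]])
f=least_squares(lambda q:(proj("top",W(q[:2],q[2],L))-uv).ravel(),[.45,.3,0])
print("stand",f.x,np.degrees(f.x[2]),np.round(f.fun,2))
g=f.x; print(proj("side",W(g[:2],g[2],L)))
# handle top in side / top at z=.192
print("handle top side",proj("side",W(g[:2],g[2],[[0,0,.192]])),"top",proj("top",W(g[:2],g[2],[[0,0,.192]])))
for n,u,z in(("c",(420,312),.1),("d",(441,310),.1),("jar",(244,174),.053),("beak",(292,148),.085)): print(n,onplane("top",u,z))
s=r.state();print(R.from_rotvec(s["orientation"]).as_matrix().round(3))
E
```

```text
cab [ 0.56334015 -0.29785068 -0.3228999 ] [-0.74 -0.79  0.78  0.09  1.08  0.66 -1.13  0.02]
hinge [ 0.55765024 -0.29594677  0.06      ]
eye_track [ 0.53489058 -0.28833114  0.194     ]
yaw deg -18.500801583759333
eye tri [ 0.53873897 -0.2716231   0.19313754] [-0.2024074  -0.0172664  -0.00434236  0.14844482]
eye local -0.0016522521056373416 0.0170657173013092 -0.0008624634477031046
-24 [300.52054379 162.37036824] [468.77157964 211.43919963] [296.58333333 168.75      ] [450.41666667 205.75      ]
-12 [299.1736606  164.10590106] [463.50282605 209.5985444 ] [296.58333333 168.75      ] [450.41666667 205.75      ]
0 [297.81178686 165.86075002] [458.23548475 207.75838256] [296.58333333 168.75      ] [450.41666667 205.75      ]
12 [296.43467091 167.63523941] [452.96955516 205.91871391] [296.58333333 168.75      ] [450.41666667 205.75      ]
24 [295.04205541 169.4297008 ] [447.70503672 204.07953824] [296.58333333 168.75      ] [450.41666667 205.75      ]
side cab corners [[236.58594058 162.3460512 ]
 [263.53892733 134.8432269 ]
 [299.44141631 139.86205117]
 [275.47659973 168.39916741]
 [279.45018272 169.01763365]
 [303.10270994 140.37386497]]
stand [0.43430606 0.30029634 0.32424042] 18.57760766842345 [-0.17 -0.53 -0.41 -0.26 -0.04  0.67  0.63  0.11]
[[328.62610322 329.66018641]
 [316.55643076 306.08390315]
 [343.18557787 300.05982897]
 [356.4480316  323.00621766]]
handle top side [[338.7186149  294.39783739]] top [[184.31140313 250.27880554]]
c [ 0.30214744 -0.2234875 ]
d [ 0.30743365 -0.27166982]
jar [0.62111118 0.19292607]
beak [0.67974143 0.07744053]
[[-0.933  0.36  -0.   ]
 [ 0.36   0.933 -0.001]
 [ 0.    -0.001 -1.   ]]
```

```bash
cat >> h.py <<'E'
def go(p,yhead=None):
    s=r.state();M=R.from_rotvec(s["orientation"]).as_matrix();t=M.T@(np.array(p)-s["eef_pos"])/.03
    o=np.round(t,3)
    cur=np.degrees(np.arctan2(M[1,1],M[0,1]))
    print("clock",s["clock"].__round__(2),"t",o,"spin",None if yhead is None else round(-(yhead-cur)/5,3),"yhead",cur.round(2),"F",s["ft_force"].round(2),"gap",round(s["finger_gap"],4))
E
python3 -c "
from h import *
go([.4325,.3,.27],108.6)"
```

```text
clock 0.1 t [-9.843 -3.803 -1.698] spin -7.946 yhead 68.87 F [ 0.64 -0.46 -0.12] gap 0.0939
```

Call:
drive_tool(
  plan=[
    {"tx": -1.2, "ty": -0.45, "tz": -1.0, "spin": -1.2},
    {"tx": -2.5, "ty": -1.0, "tz": -1.7, "spin": -2.5},
    {"tx": -4.0, "ty": -1.5, "tz": -1.7, "spin": -4},
    {"tx": -5.5, "ty": -2.1, "tz": -1.7, "spin": -5.5},
    {"tx": -7.0, "ty": -2.7, "tz": -1.7, "spin": -7},
    {"tx": -8.5, "ty": -3.3, "tz": -1.7, "spin": -7.946},
    {"tx": -9.843, "ty": -3.803, "tz": -1.698, "spin": -7.946},
    {"tx": -9.843, "ty": -3.803, "tz": -1.698, "spin": -7.946},
  ],
)

```text
invalid input at $.plan[0]: expected keys tx, ty, tz, spin, jaw
```

```bash
python3 - <<'E'
from h import *
import cv2
go([.4325,.3,.155],108.6); print(r.state()["eef_pos"])
i=optics.camera("side"); t=optics.camera("top")
c=lambda im,x,y,w,h:cv2.resize(im[y:y+h,x:x+w,::-1],(400,300*h*4//(w*3) if 0 else int(400*h/w)),interpolation=cv2.INTER_CUBIC)
cv2.imwrite("pics/c.png",np.hstack([c(i,290,230,100,110),c(t,150,200,100,110)]))
E
```

```text
clock 0.1 t [-9.843 -3.799  2.136] spin -7.946 yhead 68.87 F [ 0.64 -0.46 -0.12] gap 0.0939
[0.19817922 0.51282821 0.2189732 ]
```

View pics/c.png

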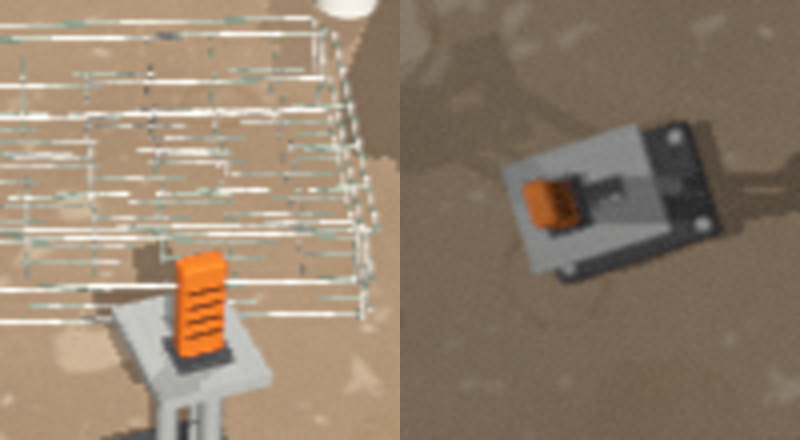

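Call:
drive_tool(
  plan=[
    {"tx": -1.2, "ty": -0.45, "tz": -1.0, "spin": -1.2, "jaw": 1},
    {"tx": -2.5, "ty": -1.0, "tz": -1.7, "spin": -2.5, "jaw": 1},
    {"tx": -4.0, "ty": -1.5, "tz": -1.7, "spin": -4, "jaw": 1},
    {"tx": -5.5, "ty": -2.1, "tz": -1.7, "spin": -5.5, "jaw": 1},
    {"tx": -7.0, "ty": -2.7, "tz": -1.7, "spin": -7, "jaw": 1},
    {"tx": -8.5, "ty": -3.3, "tz": -1.7, "spin": -7.946, "jaw": 1},
    {"tx": -9.843, "ty": -3.803, "tz": -1.698, "spin": -7.946, "jaw": 1},
    {"tx": -9.843, "ty": -3.803, "tz": -1.698, "spin": -7.946, "jaw": 0.6},
  ],
)

```text
clock: 1.0
eef_pos: [0.4354, 0.2969, 0.27]
orientation: [0.5, -3.101, 0.001]
ft_force: [-0.5, 0.3, 0.1]
finger_gap: 0.0888
finger_force: 0.0
```

```bash
python3 - <<'E'
from h import *
import cv2
go([.4325,.3,.155],108.6); print(r.state()["eef_pos"])
i=optics.camera("side"); t=optics.camera("top")
c=lambda im,x,y,w,h:cv2.resize(im[y:y+h,x:x+w,::-1],(400,int(400*h/w)),interpolation=cv2.INTER_CUBIC)
cv2.imwrite("pics/d.png",np.hstack([c(i,290,230,100,110),c(t,150,200,100,110)]))
E
```

```text
clock 1.0 t [0.058 0.13  3.832] spin -0.053 yhead 108.33 F [-0.5   0.33  0.12] gap 0.0888
[0.43537662 0.29693559 0.26997289]
```

View pics/d.png

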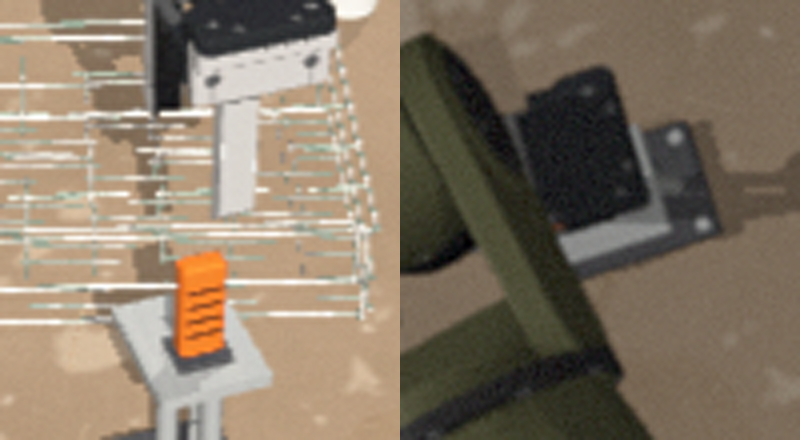

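```bash
python3 - <<'E'
from h import *
s=r.state();M=R.from_rotvec(s["orientation"]).as_matrix()
for y in(.044,.057): 
  for q in(1,-1): print(proj("side",s["eef_pos"]+M@[0,q*y,.014]))
g=[.4325,.3,.324]
print(proj("side",W(g[:2],g[2],[[0,0,.192],[0,.007,.192],[.013,.007,.192],[-.013,.007,.192],[0.013,.007,.13],[-.013,.007,.13]])))
E
```

```text
[[347.86612431 283.04905018]]
[[332.74823593 258.21628523]]
[[350.25683763 286.97605509]]
[[330.66070357 254.7872878 ]]
[[339.56487252 294.30521104]
 [340.73711534 296.33718716]
 [334.96168638 297.63045519]
 [346.47974284 295.05126423]
 [334.44670343 319.49184628]
 [345.63751845 316.86596606]]
```

Call:
drive_tool(
  plan=[
    {"tx": 0.03, "ty": 0.06, "tz": 1.3, "spin": -0.05, "jaw": 0.6},
    {"tx": 0.04, "ty": 0.13, "tz": 2.6, "spin": -0.05, "jaw": 0.6},
    {"tx": 0.04, "ty": 0.13, "tz": 3.5, "spin": -0.05, "jaw": 0.6},
    {"tx": 0.04, "ty": 0.13, "tz": 3.832, "spin": -0.05, "jaw": 0.6},
    {"tx": 0.04, "ty": 0.13, "tz": 3.832, "spin": -0.05, "jaw": 0.6},
    {"tx": 0.04, "ty": 0.13, "tz": 3.832, "spin": -0.05, "jaw": 0.6},
  ],
)

```text
clock: 1.7
eef_pos: [0.4304, 0.3042, 0.1569]
orientation: [-0.515, 3.097, 0.001]
ft_force: [-0.5, -0.1, 0.5]
finger_gap: 0.0565
finger_force: 0.0
```

```bash
python3 - <<'E'
from h import *
go([.433,.3,.155],108.6); print(r.state()["eef_pos"])
E
```

```text
clock 1.7 t [-0.036 -0.16   0.063] spin 0.058 yhead 108.89 F [-0.49 -0.05  0.46] gap 0.0565
[0.43042459 0.30418091 0.1568876 ]
```

Call:
drive_tool(
  plan=[
    {"tx": -0.036, "ty": -0.16, "tz": 0.063, "spin": 0.058, "jaw": 0.6},
    {"tx": -0.036, "ty": -0.16, "tz": 0.063, "spin": 0.058, "jaw": 0.4},
    {"tx": -0.036, "ty": -0.16, "tz": 0.063, "spin": 0.058, "jaw": 0.25},
    {"tx": -0.036, "ty": -0.16, "tz": 0.063, "spin": 0.058, "jaw": 0.2},
    {"tx": -0.036, "ty": -0.16, "tz": 0.063, "spin": 0.058, "jaw": 0.2},
  ],
  force=10,
)

```text
clock: 2.2
eef_pos: [0.4328, 0.2993, 0.1537]
orientation: [-0.507, 3.1, 0.0]
ft_force: [0.1, -0.5, -0.5]
finger_gap: 0.0274
finger_force: 0.0
```

Call:
drive_tool(
  plan=[
    {"tx": 0, "ty": 0, "tz": 0, "spin": 0, "jaw": 0.1},
    {"tx": 0, "ty": 0, "tz": 0, "spin": 0, "jaw": 0},
    {"tx": 0, "ty": 0, "tz": 0, "spin": 0, "jaw": 0},
    {"tx": 0, "ty": 0, "tz": 0, "spin": 0, "jaw": 0},
  ],
)

```text
clock: 2.6
eef_pos: [0.4327, 0.2993, 0.1536]
orientation: [-0.507, 3.1, 0.0]
ft_force: [0.7, 0.4, -0.2]
finger_gap: 0.0135
finger_force: 10.0
```

Call:
drive_tool(
  plan=[
    {"tx": 0, "ty": 0, "tz": 0, "spin": 0, "jaw": 0},
    {"tx": 0, "ty": 0, "tz": 0, "spin": 0, "jaw": 0},
  ],
  force=50,
)

```text
clock: 2.8
eef_pos: [0.4328, 0.2993, 0.1536]
orientation: [-0.507, 3.1, 0.0]
ft_force: [0.6, 0.4, 0.4]
finger_gap: 0.0138
finger_force: 50.0
```

Call:
drive_tool(
  plan=[
    {"tx": 0, "ty": 0, "tz": -0.5, "spin": 0, "jaw": 0},
    {"tx": 0, "ty": 0, "tz": -1.3, "spin": 0, "jaw": 0},
    {"tx": 0, "ty": 0, "tz": -2.3, "spin": 0, "jaw": 0},
    {"tx": 0, "ty": 0, "tz": -3.5, "spin": 0, "jaw": 0},
    {"tx": 0, "ty": 0, "tz": -4.8, "spin": 0, "jaw": 0},
    {"tx": 0, "ty": 0, "tz": -6.0, "spin": 0, "jaw": 0},
    {"tx": 0, "ty": 0, "tz": -6.6, "spin": 0, "jaw": 0},
    {"tx": 0, "ty": 0, "tz": -6.6, "spin": 0, "jaw": 0},
  ],
)

```text
clock: 3.6
eef_pos: [0.4331, 0.2995, 0.3538]
orientation: [-0.506, 3.097, 0.002]
ft_force: [0.1, 0.2, -0.7]
finger_gap: 0.0137
finger_force: 50.0
```

```bash
python3 - <<'E'
from h import *
# eye estimate averaging cabinet fit & triangulation; approach 60mm to +y of ring
yaw=-.3229; h=np.array([.5576,-.2959,.06])
e=W(h,yaw,[[-.024,.017,.194]])[0]
print("eye",e)
ay=np.array([-np.sin(yaw),np.cos(yaw),0])
p=e+ay*.08; 
go([p[0],p[1],.36],90+np.degrees(yaw)); print("pre",p,r.state()["eef_pos"])
E
```

```text
eye [ 0.54023475 -0.27216294  0.194     ]
clock 3.6 t [  1.074 -17.072  -0.224] spin 7.413 yhead 108.56 F [ 0.14  0.22 -0.65] gap 0.0137
pre [ 0.56562019 -0.19629741  0.194     ] [0.43314934 0.29947517 0.35378051]
```

Call:
drive_tool(
  plan=[
    {"tx": 0.03, "ty": -0.5, "tz": 0, "spin": 0.3, "jaw": 0},
    {"tx": 0.1, "ty": -1.5, "tz": 0, "spin": 0.9, "jaw": 0},
    {"tx": 0.2, "ty": -2.7, "tz": 0, "spin": 1.5, "jaw": 0},
    {"tx": 0.25, "ty": -3.9, "tz": 0, "spin": 2.1, "jaw": 0},
    {"tx": 0.3, "ty": -5.1, "tz": 0, "spin": 2.7, "jaw": 0},
    {"tx": 0.4, "ty": -6.3, "tz": 0, "spin": 3.3, "jaw": 0},
    {"tx": 0.5, "ty": -7.5, "tz": 0, "spin": 3.9, "jaw": 0},
    {"tx": 0.5, "ty": -8.5, "tz": 0, "spin": 4.3, "jaw": 0},
  ],
)

```text
clock: 4.4
eef_pos: [0.4993, 0.05, 0.3498]
orientation: [-0.087, -3.138, 0.001]
ft_force: [0.6, 1.0, -0.3]
finger_gap: 0.0137
finger_force: 50.0
```

```bash
python3 - <<'E'
from h import *
go([.5656,-.1963,.36],71.5)
E
```

```text
clock 4.4 t [-2.663 -8.074 -0.344] spin 3.061 yhead 86.81 F [ 0.59  0.99 -0.27] gap 0.0137
```

Call:
drive_tool(
  plan=[
    {"tx": -0.3, "ty": -0.9, "tz": 0, "spin": 0.4, "jaw": 0},
    {"tx": -0.7, "ty": -2.0, "tz": 0, "spin": 0.9, "jaw": 0},
    {"tx": -1.1, "ty": -3.2, "tz": -0.1, "spin": 1.4, "jaw": 0},
    {"tx": -1.5, "ty": -4.4, "tz": -0.2, "spin": 1.9, "jaw": 0},
    {"tx": -1.9, "ty": -5.6, "tz": -0.3, "spin": 2.4, "jaw": 0},
    {"tx": -2.3, "ty": -6.8, "tz": -0.3, "spin": 2.9, "jaw": 0},
    {"tx": -2.6, "ty": -7.7, "tz": -0.3, "spin": 3.06, "jaw": 0},
    {"tx": -2.66, "ty": -8.0, "tz": -0.3, "spin": 3.06, "jaw": 0},
  ],
)

```text
clock: 5.2
eef_pos: [0.5665, -0.1942, 0.3578]
orientation: [-0.504, -3.097, -0.001]
ft_force: [-0.3, 0.8, -1.5]
finger_gap: 0.0137
finger_force: 50.0
```

Call:
drive_tool(
  plan=[
    {"tx": 0, "ty": 0, "tz": 0, "spin": 0, "jaw": 0},
    {"tx": 0, "ty": 0, "tz": 0, "spin": 0, "jaw": 0},
  ],
)

```text
clock: 5.4
eef_pos: [0.5667, -0.1905, 0.3599]
orientation: [-0.498, -3.101, -0.001]
ft_force: [0.3, 0.5, -0.9]
finger_gap: 0.0138
finger_force: 50.0
```

```bash
python3 - <<'E'
from h import *
import cv2
go([.5656,-.1963,.3126],71.5); print(r.state()["eef_pos"])
i=optics.camera("side"); t=optics.camera("top")
cv2.imwrite("pics/e_s.png",i[:,:,::-1]);cv2.imwrite("pics/e_t.png",t[:,:,::-1])
c=lambda im,x,y,w,h:cv2.resize(im[y:y+h,x:x+w,::-1],(400,int(400*h/w)),interpolation=cv2.INTER_CUBIC)
cv2.imwrite("pics/e.png",np.hstack([c(i,250,100,80,120),c(t,400,130,80,120)]))
s=r.state();M=R.from_rotvec(s["orientation"]).as_matrix()
for L in([0,0,-.0074],[0,0,.1186],[0,-.011,.1186],[0,-.0185,.1186]): P=s["eef_pos"]+M@L;print(P,proj("side",P),proj("top",P))
E
```

```text
clock 5.4 t [-0.027 -0.196  1.578] spin 0.053 yhead 71.76 F [ 0.26  0.5  -0.85] gap 0.0138
[ 0.56671755 -0.19050338  0.3599275 ]
[ 0.56689843 -0.19002083  0.36797603] [[283.62573036 124.1847296 ]] [[427.5888216  181.76421016]]
[ 0.56689967 -0.19001408  0.24197603] [[285.15132039 166.69232178]] [[416.45254216 189.6809847 ]]
[ 0.56346761 -0.20046496  0.24197544] [[286.53373853 164.9654861 ]] [[421.4652949  191.40065773]]
[ 0.56112757 -0.20759056  0.24197503] [[287.46771641 163.7988157 ]] [[424.88379743 192.5734079 ]]
```

View pics/e.png

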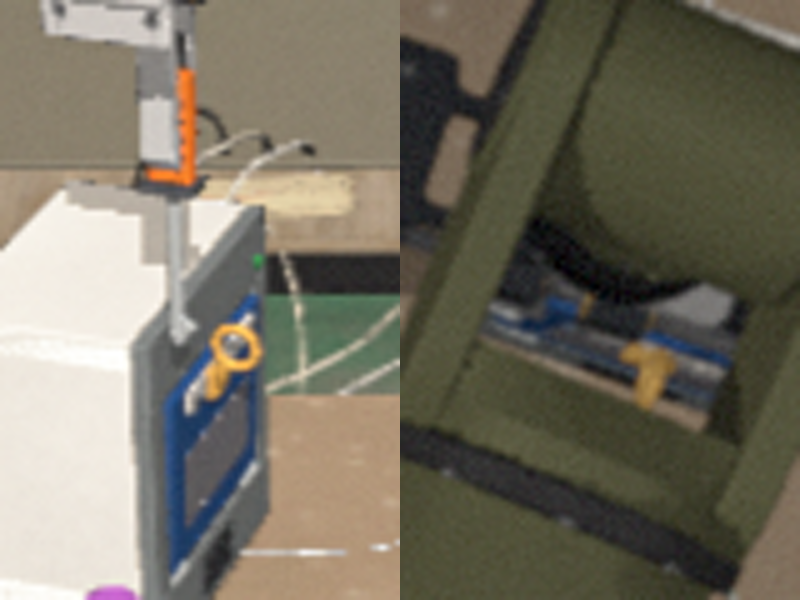

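```bash
python3 - <<'E'
from h import *
yaw=-.3229; h=np.array([.55765,-.29595,.06]);c,s=np.cos(yaw),np.sin(yaw)
def loc(e): d=e-W(h,yaw,[[-.024,0,.194]])[0,:2]; return c*d[0]+s*d[1],-s*d[0]+c*d[1]
for u in((296.8,169.5),(296.4,168.8)):
    e=onplane("side",u,.194);print(e,loc(e))
for u in((449.6,205.1),(450.2,205.6)):
    e=onplane("top",u,.194);print("top",e,loc(e))
for y in(.014,.018,.022):
    print(y,proj("top",W(h,yaw,[[-.0395,y,.194],[-.024,y,.194],[-.0085,y,.194],[-.024,y,.2095],[-.024,y,.1785]])).round(1).tolist())
E
```

```text
[ 0.5373208  -0.26509808] (np.float64(-0.0050684371482916666), np.float64(0.022806643343450974))
[ 0.53861126 -0.26953574] (np.float64(-0.0024365245962081603), np.float64(0.019007810683856107))
top [ 0.54035943 -0.26967137] (np.float64(-0.0007356578760823289), np.float64(0.019433917869185635))
top [ 0.53929684 -0.27097103] (np.float64(-0.001330926659407151), np.float64(0.017864247945927562))
0.014 [[449.8, 212.4], [452.1, 205.6], [454.4, 198.9], [453.7, 205.0], [450.5, 206.3]]
0.018 [[448.0, 211.8], [450.3, 205.0], [452.6, 198.2], [452.0, 204.3], [448.8, 205.7]]
0.022 [[446.3, 211.1], [448.6, 204.4], [450.9, 197.6], [450.2, 203.7], [447.0, 205.0]]
```

```bash
python3 - <<'E'
from h import *
go([.5518,-.2323,.3126],71.5)
E
```

```text
clock 5.5 t [ 0.038 -1.496  1.599] spin 0.064 yhead 71.82 F [-0.33 -0.37 -0.17] gap 0.014
```

Call:
drive_tool(
  plan=[
    {"tx": 0.0, "ty": 0, "tz": 0.5, "spin": 0.06, "jaw": 0},
    {"tx": 0.0, "ty": 0, "tz": 1.1, "spin": 0.06, "jaw": 0},
    {"tx": 0.0, "ty": -0.3, "tz": 1.6, "spin": 0.06, "jaw": 0},
    {"tx": 0.03, "ty": -0.8, "tz": 1.6, "spin": 0.06, "jaw": 0},
    {"tx": 0.038, "ty": -1.3, "tz": 1.6, "spin": 0.06, "jaw": 0},
    {"tx": 0.038, "ty": -1.496, "tz": 1.6, "spin": 0.06, "jaw": 0},
    {"tx": 0.038, "ty": -1.496, "tz": 1.6, "spin": 0.06, "jaw": 0},
    {"tx": 0.038, "ty": -1.496, "tz": 1.6, "spin": 0.06, "jaw": 0},
  ],
)

```text
clock: 6.3
eef_pos: [0.552, -0.2333, 0.313]
orientation: [0.506, 3.1, -0.0]
ft_force: [0.2, -0.3, -0.3]
finger_gap: 0.014
finger_force: 50.0
```

```bash
python3 - <<'E'
from h import *
import cv2
go([.5518,-.2323,.3126],71.5); print(r.state()["eef_pos"])
i=optics.camera("side"); t=optics.camera("top")
c=lambda im,x,y,w,h,W:cv2.resize(im[y:y+h,x:x+w,::-1],(W,int(W*h/w)),interpolation=cv2.INTER_CUBIC)
cv2.imwrite("pics/f.png",np.hstack([c(i,275,150,40,40,480),c(t,420,185,40,60,320)]))
s=r.state();M=R.from_rotvec(s["orientation"]).as_matrix()
for y in(0,-.011,-.0185,-.04): P=s["eef_pos"]+M@[0,y,.1186];print(P,proj("side",P),proj("top",P))
E
```

```text
clock 6.3 t [0.019 0.03  0.015] spin -0.012 yhead 71.44 F [ 0.24 -0.3  -0.32] gap 0.014
[ 0.55204379 -0.23333517  0.31304301]
[ 0.55217407 -0.23299442  0.19420566] [[291.39123879 174.61596737]] [[432.65712421 199.37646758]]
[ 0.54867991 -0.2434247   0.19420516] [[292.70958939 172.91665008]] [[437.4795489  201.06319175]]
[ 0.54629752 -0.25053626  0.19420481] [[293.60060803 171.76815181]] [[440.76824357 202.21346804]]
[ 0.53946801 -0.27092272  0.19420382] [[296.12021611 168.52044698]] [[450.19888224 205.51199257]]
```

View pics/f.png

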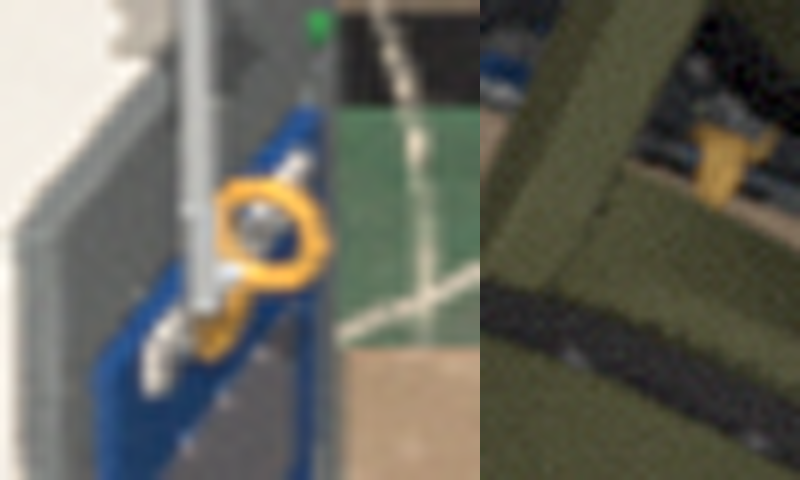

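Call:
drive_tool(
  plan=[
    {"tx": 0.05, "ty": -0.1, "tz": 0.015, "spin": 0, "jaw": 0},
    {"tx": 0.05, "ty": -0.25, "tz": 0.015, "spin": 0, "jaw": 0},
    {"tx": 0.05, "ty": -0.4, "tz": 0.015, "spin": 0, "jaw": 0},
    {"tx": 0.05, "ty": -0.4, "tz": 0.015, "spin": 0, "jaw": 0},
    {"tx": 0.05, "ty": -0.4, "tz": 0.015, "spin": 0, "jaw": 0},
  ],
)

```text
clock: 6.9
eef_pos: [0.5467, -0.2443, 0.3121]
orientation: [-0.506, -3.1, -0.0]
ft_force: [0.5, 0.3, -1.0]
finger_gap: 0.014
finger_force: 50.0
```

Call:
drive_tool(
  plan=[
    {"tx": 0, "ty": -0.05, "tz": 0, "spin": 0, "jaw": 0},
    {"tx": 0, "ty": -0.1, "tz": 0, "spin": 0, "jaw": 0},
    {"tx": 0, "ty": -0.1, "tz": 0, "spin": 0, "jaw": 0},
  ],
)

```text
clock: 7.2
eef_pos: [0.5457, -0.2472, 0.3121]
orientation: [0.506, 3.1, -0.0]
ft_force: [0.8, -0.5, -1.6]
finger_gap: 0.0136
finger_force: 50.0
```

Call:
drive_tool(
  plan=[
    {"tx": 0, "ty": -0.05, "tz": 0, "spin": 0, "jaw": 0},
    {"tx": 0, "ty": -0.1, "tz": 0, "spin": 0, "jaw": 0},
    {"tx": 0, "ty": -0.1, "tz": 0, "spin": 0, "jaw": 0},
  ],
)

```text
clock: 7.5
eef_pos: [0.5447, -0.2501, 0.3121]
orientation: [-0.506, -3.1, 0.0]
ft_force: [-0.8, -0.9, -0.9]
finger_gap: 0.0135
finger_force: 50.0
```

```bash
python3 - <<'E'
from h import *
go([.5391,-.2702,.3126],71.5); s=r.state();print(s["eef_pos"],s["moment"])
E
```

```text
clock 7.5 t [-0.035 -0.696 -0.018] spin -0.01 yhead 71.45 F [-0.8  -0.86 -0.9 ] gap 0.0135
[ 0.54474073 -0.25005408  0.31206597] [ 0.01324679 -0.005682    0.00394059]
```

Call:
drive_tool(
  plan=[
    {"tx": 0, "ty": -0.05, "tz": 0, "spin": 0, "jaw": 0},
    {"tx": 0, "ty": -0.1, "tz": 0, "spin": 0, "jaw": 0},
    {"tx": 0, "ty": -0.1, "tz": 0, "spin": 0, "jaw": 0},
  ],
)

```text
clock: 7.8
eef_pos: [0.5438, -0.2529, 0.3121]
orientation: [0.506, 3.101, -0.0]
ft_force: [0.2, -0.6, 0.1]
finger_gap: 0.0136
finger_force: 50.0
```

Call:
drive_tool(
  plan=[
    {"tx": 0, "ty": -0.05, "tz": 0, "spin": 0, "jaw": 0},
    {"tx": 0, "ty": -0.1, "tz": 0, "spin": 0, "jaw": 0},
    {"tx": 0, "ty": -0.1, "tz": 0, "spin": 0, "jaw": 0},
  ],
)

```text
clock: 8.1
eef_pos: [0.5429, -0.2558, 0.3121]
orientation: [0.506, 3.1, -0.0]
ft_force: [0.4, 0.3, -1.1]
finger_gap: 0.0138
finger_force: 50.0
```

```bash
python3 - <<'E'
from h import *
import cv2
go([.5391,-.2702,.3126],71.5); s=r.state();print(s["eef_pos"],s["moment"])
i=optics.camera("side"); t=optics.camera("top")
c=lambda im,x,y,w,h,W:cv2.resize(im[y:y+h,x:x+w,::-1],(W,int(W*h/w)),interpolation=cv2.INTER_CUBIC)
cv2.imwrite("pics/g.png",np.hstack([c(i,275,150,40,40,480),c(t,430,185,40,60,320)]))
E
```

```text
clock 8.1 t [-0.034 -0.496 -0.017] spin -0.01 yhead 71.45 F [ 0.43  0.26 -1.11] gap 0.0138
[ 0.54286573 -0.25575801  0.31208971] [0.01523846 0.0689545  0.01983221]
```

View pics/g.png

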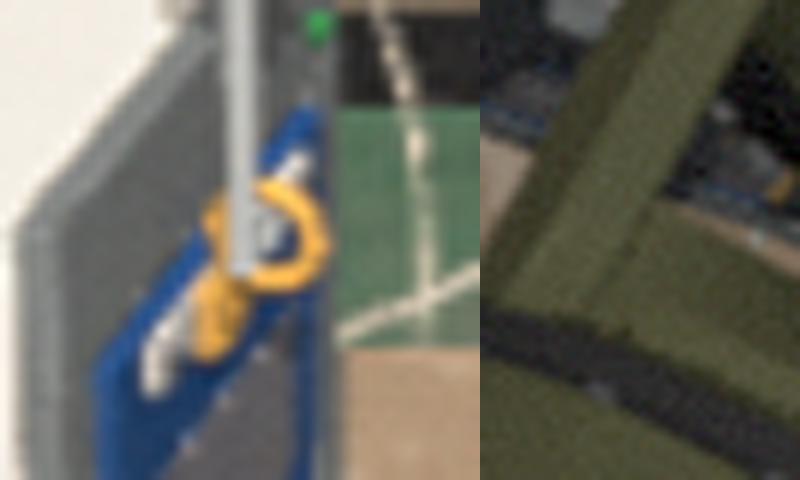

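Call:
drive_tool(
  plan=[
    {"tx": 0, "ty": -0.05, "tz": 0, "spin": 0, "jaw": 0},
    {"tx": 0, "ty": -0.1, "tz": 0, "spin": 0, "jaw": 0},
    {"tx": 0, "ty": -0.1, "tz": 0, "spin": 0, "jaw": 0},
  ],
)

```text
clock: 8.5
eef_pos: [0.5419, -0.2586, 0.3121]
orientation: [0.506, 3.101, -0.0]
ft_force: [-0.3, 0.4, -0.8]
finger_gap: 0.0136
finger_force: 50.0
```

Call:
drive_tool(
  plan=[
    {"tx": 0, "ty": -0.05, "tz": 0, "spin": 0, "jaw": 0},
    {"tx": 0, "ty": -0.05, "tz": 0, "spin": 0, "jaw": 0},
  ],
)

```text
clock: 8.7
eef_pos: [0.5414, -0.26, 0.3121]
orientation: [-0.506, -3.101, 0.0]
ft_force: [0.3, -0.2, -1.1]
finger_gap: 0.0136
finger_force: 50.0
```

```bash
python3 - <<'E'
from h import *
go([.5391,-.2702,.3126],71.5); s=r.state();print(s["eef_pos"],s["moment"])
E
```

```text
clock 8.7 t [-0.035 -0.347 -0.018] spin -0.009 yhead 71.45 F [ 0.35 -0.22 -1.06] gap 0.0136
[ 0.54142128 -0.25998959  0.31207385] [ 0.02326946  0.01173553 -0.02045774]
```

10.4 mm from nominal; contact expected near 7. Creep by 0.9 mm steps.

Call:
drive_tool(
  plan=[
    {"tx": 0, "ty": -0.03, "tz": 0, "spin": 0, "jaw": 0},
    {"tx": 0, "ty": -0.06, "tz": 0, "spin": 0, "jaw": 0},
    {"tx": 0, "ty": -0.06, "tz": 0, "spin": 0, "jaw": 0},
  ],
)

```text
clock: 9.0
eef_pos: [0.5409, -0.2616, 0.3121]
orientation: [0.506, 3.101, -0.0]
ft_force: [-0.7, -0.1, -0.5]
finger_gap: 0.0136
finger_force: 50.0
```

Call:
drive_tool(
  plan=[
    {"tx": 0, "ty": -0.03, "tz": 0, "spin": 0, "jaw": 0},
    {"tx": 0, "ty": -0.03, "tz": 0, "spin": 0, "jaw": 0},
  ],
)

```text
clock: 9.2
eef_pos: [0.5406, -0.2625, 0.3121]
orientation: [-0.506, -3.101, 0.0]
ft_force: [-0.1, -0.0, 0.0]
finger_gap: 0.014
finger_force: 50.0
```

```bash
python3 - <<'E'
from h import *
go([.5391,-.2702,.3126],71.5); s=r.state();print(s["eef_pos"],s["moment"])
E
```

```text
clock 9.2 t [-0.035 -0.26  -0.017] spin -0.009 yhead 71.46 F [-0.12 -0.02  0.01] gap 0.014
[ 0.54058694 -0.26246857  0.31209448] [ 0.02085963  0.04542973 -0.0059281 ]
```

Call:
drive_tool(
  plan=[
    {"tx": 0, "ty": -0.03, "tz": 0, "spin": 0, "jaw": 0},
    {"tx": 0, "ty": -0.03, "tz": 0, "spin": 0, "jaw": 0},
  ],
)

```text
clock: 9.4
eef_pos: [0.5403, -0.2633, 0.3121]
orientation: [-0.506, -3.1, -0.0]
ft_force: [-1.7, -0.0, -1.5]
finger_gap: 0.0138
finger_force: 50.0
```

Call:
drive_tool(
  plan=[
    {"tx": 0, "ty": -0.03, "tz": 0, "spin": 0, "jaw": 0},
    {"tx": 0, "ty": -0.03, "tz": 0, "spin": 0, "jaw": 0},
  ],
)

```text
clock: 9.6
eef_pos: [0.54, -0.2642, 0.3121]
orientation: [-0.506, -3.1, -0.0]
ft_force: [-0.4, 0.3, -1.1]
finger_gap: 0.0138
finger_force: 50.0
```

```bash
python3 - <<'E'
from h import *
go([.5391,-.2702,.3126],71.5); s=r.state();print(s["eef_pos"],s["moment"])
E
```

```text
clock 9.6 t [-0.035 -0.199 -0.017] spin -0.009 yhead 71.45 F [-0.4   0.26 -1.1 ] gap 0.0138
[ 0.54000946 -0.26420406  0.31207676] [-0.05456977  0.02808471  0.01473688]
```

Call:
drive_tool(
  plan=[
    {"tx": 0, "ty": -0.03, "tz": 0, "spin": 0, "jaw": 0},
    {"tx": 0, "ty": -0.03, "tz": 0, "spin": 0, "jaw": 0},
  ],
)

```text
clock: 9.8
eef_pos: [0.5398, -0.2648, 0.3121]
orientation: [-0.506, -3.101, -0.001]
ft_force: [-0.0, 1.1, -2.4]
finger_gap: 0.0139
finger_force: 50.0
```

```bash
python3 - <<'E'
from h import *
go([.5391,-.2702,.3126],71.5); s=r.state();print(s["eef_pos"],s["moment"])
E
```

```text
clock 9.8 t [-0.035 -0.179 -0.018] spin -0.006 yhead 71.47 F [-0.03  1.14 -2.37] gap 0.0139
[ 0.5398004  -0.26478301  0.31205591] [ 0.47256396 -0.11670818 -0.10508096]
```

Call:
drive_tool(
  plan=[
    {"tx": 0, "ty": -0.03, "tz": 0, "spin": 0, "jaw": 0},
    {"tx": 0, "ty": -0.03, "tz": 0, "spin": 0, "jaw": 0},
  ],
)

```text
clock: 10.0
eef_pos: [0.5397, -0.2653, 0.3121]
orientation: [0.505, 3.1, 0.002]
ft_force: [1.9, 5.2, -1.3]
finger_gap: 0.014
finger_force: 50.0
```

```bash
python3 - <<'E'
from h import *
go([.5391,-.2702,.3126],71.5); s=r.state();print(s["eef_pos"],s["moment"])
E
```

```text
clock 10.0 t [-0.034 -0.161 -0.016] spin -0.003 yhead 71.49 F [ 1.88  5.17 -1.32] gap 0.014
[ 0.53967023 -0.26528903  0.31212243] [ 1.33271014 -0.45066254 -0.01502721]
```

Call:
drive_tool(
  plan=[
    {"tx": 0, "ty": 0, "tz": 0, "spin": 0, "jaw": 0},
    {"tx": 0, "ty": 0.03, "tz": 0, "spin": 0, "jaw": 0},
    {"tx": 0, "ty": 0.05, "tz": 0, "spin": 0, "jaw": 0},
    {"tx": 0, "ty": 0.05, "tz": 0, "spin": 0, "jaw": 0},
  ],
)

```text
clock: 10.4
eef_pos: [0.5399, -0.2646, 0.3121]
orientation: [-0.506, -3.1, 0.001]
ft_force: [0.2, 1.4, -0.8]
finger_gap: 0.0136
finger_force: 50.0
```

```bash
python3 - <<'E'
from h import *
go([.5391,-.2702,.3126],71.5); s=r.state();print(s["eef_pos"],s["moment"])
f=lambda t:np.array([24*np.cos(t)+134*np.sin(t)-24,134-134*np.cos(t)+24*np.sin(t)])/30
for k in range(7):
    a=.24*k; print(k,[(f(a+.03*(j+1))-f(a)).round(3).tolist() for j in range(8)])
E
```

```text
clock 10.4 t [-0.035 -0.185 -0.017] spin -0.01 yhead 71.45 F [ 0.2   1.39 -0.76] gap 0.0136
[ 0.53987513 -0.26461167  0.3120854 ] [ 0.22361377 -0.09681609  0.02073426]
0 [[0.134, 0.026], [0.266, 0.056], [0.398, 0.09], [0.529, 0.128], [0.659, 0.17], [0.787, 0.215], [0.914, 0.265], [1.039, 0.318]]
1 [[0.124, 0.057], [0.245, 0.118], [0.365, 0.182], [0.483, 0.25], [0.599, 0.321], [0.713, 0.396], [0.824, 0.474], [0.933, 0.556]]
2 [[0.107, 0.085], [0.21, 0.173], [0.312, 0.264], [0.41, 0.358], [0.506, 0.455], [0.598, 0.554], [0.688, 0.657], [0.774, 0.762]]
3 [[0.083, 0.108], [0.163, 0.218], [0.24, 0.33], [0.313, 0.445], [0.383, 0.562], [0.449, 0.681], [0.512, 0.802], [0.571, 0.924]]
4 [[0.055, 0.124], [0.107, 0.25], [0.155, 0.378], [0.199, 0.507], [0.239, 0.637], [0.275, 0.768], [0.307, 0.9], [0.335, 1.033]]
5 [[0.024, 0.134], [0.044, 0.269], [0.06, 0.404], [0.072, 0.539], [0.08, 0.675], [0.084, 0.811], [0.084, 0.947], [0.08, 1.084]]
6 [[-0.008, 0.136], [-0.021, 0.271], [-0.037, 0.407], [-0.058, 0.541], [-0.082, 0.675], [-0.111, 0.808], [-0.143, 0.94], [-0.18, 1.071]]
```

Call:
drive_tool(
  plan=[
    {"tx": 0.134, "ty": 0.03, "tz": 0.026, "spin": 0, "jaw": 0},
    {"tx": 0.266, "ty": 0.03, "tz": 0.056, "spin": 0, "jaw": 0},
    {"tx": 0.398, "ty": 0.03, "tz": 0.09, "spin": 0, "jaw": 0},
    {"tx": 0.529, "ty": 0.03, "tz": 0.128, "spin": 0, "jaw": 0},
    {"tx": 0.659, "ty": 0.03, "tz": 0.17, "spin": 0, "jaw": 0},
    {"tx": 0.787, "ty": 0.03, "tz": 0.215, "spin": 0, "jaw": 0},
    {"tx": 0.914, "ty": 0.03, "tz": 0.265, "spin": 0, "jaw": 0},
    {"tx": 1.039, "ty": 0.03, "tz": 0.318, "spin": 0, "jaw": 0},
  ],
)

```text
clock: 11.2
eef_pos: [0.5104, -0.2536, 0.3024]
orientation: [0.506, 3.1, -0.0]
ft_force: [3.2, -1.0, -2.4]
finger_gap: 0.0139
finger_force: 50.0
```

```bash
python3 - <<'E'
from h import *
import cv2
go([.5391,-.2702,.3126],71.5); s=r.state();print(s["eef_pos"],s["moment"])
i=optics.camera("side")
c=lambda im,x,y,w,h,W:cv2.resize(im[y:y+h,x:x+w,::-1],(W,int(W*h/w)),interpolation=cv2.INTER_CUBIC)
cv2.imwrite("pics/i.png",c(i,255,110,80,80,560))
E
```

```text
clock 11.2 t [-1.084 -0.222 -0.34 ] spin -0.008 yhead 71.46 F [ 3.2  -1.02 -2.36] gap 0.0139
[ 0.51039635 -0.25355028  0.30238919] [-0.30378491 -0.91179643  0.02802503]
```

View pics/i.png

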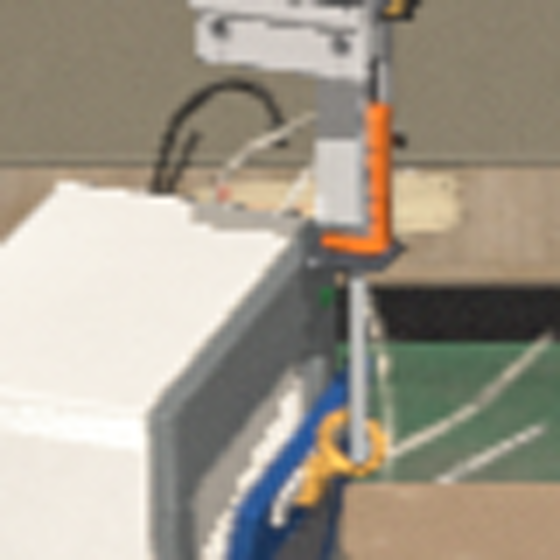

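Call:
drive_tool(
  plan=[
    {"tx": 0.124, "ty": 0, "tz": 0.057, "spin": 0, "jaw": 0},
    {"tx": 0.245, "ty": 0, "tz": 0.118, "spin": 0, "jaw": 0},
    {"tx": 0.365, "ty": 0, "tz": 0.182, "spin": 0, "jaw": 0},
    {"tx": 0.483, "ty": 0, "tz": 0.25, "spin": 0, "jaw": 0},
    {"tx": 0.599, "ty": 0, "tz": 0.321, "spin": 0, "jaw": 0},
    {"tx": 0.713, "ty": 0, "tz": 0.396, "spin": 0, "jaw": 0},
    {"tx": 0.824, "ty": 0, "tz": 0.474, "spin": 0, "jaw": 0},
    {"tx": 0.933, "ty": 0, "tz": 0.556, "spin": 0, "jaw": 0},
  ],
)

```text
clock: 12.05
eef_pos: [0.4839, -0.2447, 0.2857]
orientation: [0.506, 3.1, -0.0]
ft_force: [3.8, -1.5, -2.5]
finger_gap: 0.0138
finger_force: 50.0
```

Call:
drive_tool(
  plan=[
    {"tx": 0.107, "ty": 0, "tz": 0.085, "spin": 0, "jaw": 0},
    {"tx": 0.21, "ty": 0, "tz": 0.173, "spin": 0, "jaw": 0},
    {"tx": 0.312, "ty": 0, "tz": 0.264, "spin": 0, "jaw": 0},
    {"tx": 0.41, "ty": 0, "tz": 0.358, "spin": 0, "jaw": 0},
    {"tx": 0.506, "ty": 0, "tz": 0.455, "spin": 0, "jaw": 0},
    {"tx": 0.598, "ty": 0, "tz": 0.554, "spin": 0, "jaw": 0},
    {"tx": 0.688, "ty": 0, "tz": 0.657, "spin": 0, "jaw": 0},
    {"tx": 0.774, "ty": 0, "tz": 0.762, "spin": 0, "jaw": 0},
  ],
)

```text
clock: 12.85
eef_pos: [0.4619, -0.2373, 0.2628]
orientation: [-0.506, -3.101, 0.0]
ft_force: [3.5, -0.9, -0.9]
finger_gap: 0.014
finger_force: 50.0
```

```bash
python3 - <<'E'
from h import *
go([.5391,-.2702,.3126],71.5); s=r.state();print(s["eef_pos"],s["moment"],s["joint_positions"].round(2))
E
```

```text
clock 12.85 t [-2.788 -0.223 -1.66 ] spin -0.008 yhead 71.46 F [ 3.54 -0.9  -0.88] gap 0.014
[ 0.46191865 -0.23727002  0.26278729] [-0.37655064 -0.99999316 -0.0164265 ] [-0.55  0.2   1.54 -0.    1.4  -1.79]
```

Call:
drive_tool(
  plan=[
    {"tx": 0.083, "ty": 0, "tz": 0.108, "spin": 0, "jaw": 0},
    {"tx": 0.163, "ty": 0, "tz": 0.218, "spin": 0, "jaw": 0},
    {"tx": 0.24, "ty": 0, "tz": 0.33, "spin": 0, "jaw": 0},
    {"tx": 0.313, "ty": 0, "tz": 0.445, "spin": 0, "jaw": 0},
    {"tx": 0.383, "ty": 0, "tz": 0.562, "spin": 0, "jaw": 0},
    {"tx": 0.449, "ty": 0, "tz": 0.681, "spin": 0, "jaw": 0},
    {"tx": 0.512, "ty": 0, "tz": 0.802, "spin": 0, "jaw": 0},
    {"tx": 0.571, "ty": 0, "tz": 0.924, "spin": 0, "jaw": 0},
  ],
)

```text
clock: 13.65
eef_pos: [0.4458, -0.2319, 0.235]
orientation: [0.506, 3.1, -0.0]
ft_force: [3.3, -1.5, -0.7]
finger_gap: 0.0137
finger_force: 50.0
```

Call:
drive_tool(
  plan=[
    {"tx": 0.055, "ty": 0, "tz": 0.124, "spin": 0, "jaw": 0},
    {"tx": 0.107, "ty": 0, "tz": 0.25, "spin": 0, "jaw": 0},
    {"tx": 0.155, "ty": 0, "tz": 0.378, "spin": 0, "jaw": 0},
    {"tx": 0.199, "ty": 0, "tz": 0.507, "spin": 0, "jaw": 0},
    {"tx": 0.239, "ty": 0, "tz": 0.637, "spin": 0, "jaw": 0},
    {"tx": 0.275, "ty": 0, "tz": 0.768, "spin": 0, "jaw": 0},
    {"tx": 0.307, "ty": 0, "tz": 0.9, "spin": 0, "jaw": 0},
    {"tx": 0.335, "ty": 0, "tz": 1.033, "spin": 0, "jaw": 0},
  ],
)

```text
clock: 14.45
eef_pos: [0.4364, -0.2287, 0.204]
orientation: [0.506, 3.1, -0.0]
ft_force: [3.9, -1.7, -1.1]
finger_gap: 0.0134
finger_force: 50.0
```

Call:
drive_tool(
  plan=[
    {"tx": 0.024, "ty": 0, "tz": 0.134, "spin": 0, "jaw": 0},
    {"tx": 0.044, "ty": 0, "tz": 0.269, "spin": 0, "jaw": 0},
    {"tx": 0.06, "ty": 0, "tz": 0.404, "spin": 0, "jaw": 0},
    {"tx": 0.072, "ty": 0, "tz": 0.539, "spin": 0, "jaw": 0},
    {"tx": 0.08, "ty": 0, "tz": 0.675, "spin": 0, "jaw": 0},
    {"tx": 0.084, "ty": 0, "tz": 0.811, "spin": 0, "jaw": 0},
    {"tx": 0.084, "ty": 0, "tz": 0.947, "spin": 0, "jaw": 0},
  ],
)

```text
clock: 15.15
eef_pos: [0.434, -0.2279, 0.1756]
orientation: [0.506, 3.1, -0.0]
ft_force: [4.0, -0.3, -0.3]
finger_gap: 0.0137
finger_force: 50.0
```

```bash
python3 - <<'E'
from h import *
go([.5391,-.2702,.3126],71.5); s=r.state();print(s["eef_pos"],s["moment"],s["joint_positions"].round(2))
E
```

```text
clock 15.15 t [-3.77  -0.223 -4.566] spin -0.008 yhead 71.46 F [ 3.96 -0.25 -0.25] gap 0.0137
[ 0.43399369 -0.22791147  0.17559643] [-0.44581272 -1.35547526  0.04556386] [-0.56  0.21  1.74 -0.    1.19 -1.81]
```

Call:
drive_tool(
  plan=[
    {"tx": -0.03, "ty": 0, "tz": 0.08, "spin": 0, "jaw": 0},
    {"tx": -0.05, "ty": 0, "tz": 0.16, "spin": 0, "jaw": 0},
    {"tx": -0.06, "ty": 0, "tz": 0.24, "spin": 0, "jaw": 0},
    {"tx": -0.06, "ty": 0, "tz": 0.3, "spin": 0, "jaw": 0},
    {"tx": -0.06, "ty": 0, "tz": 0.3, "spin": 0, "jaw": 0},
  ],
)

```text
clock: 15.65
eef_pos: [0.4354, -0.2283, 0.1665]
orientation: [-0.506, -3.099, -0.001]
ft_force: [-0.1, 0.2, -1.4]
finger_gap: 0.0136
finger_force: 50.0
```

Call:
drive_tool(
  plan=[
    {"tx": -0.01, "ty": 0, "tz": 0.05, "spin": 0, "jaw": 0},
    {"tx": -0.02, "ty": 0, "tz": 0.1, "spin": 0, "jaw": 0},
    {"tx": -0.02, "ty": 0, "tz": 0.1, "spin": 0, "jaw": 0},
  ],
)

```text
clock: 15.95
eef_pos: [0.4362, -0.2286, 0.1637]
orientation: [-0.506, -3.1, -0.0]
ft_force: [0.4, 0.1, -0.8]
finger_gap: 0.0137
finger_force: 50.0
```

```bash
python3 - <<'E'
from h import *
go([.5391,-.2702,.3126],71.5); s=r.state();print(s["eef_pos"],s["moment"])
i=optics.camera("side");import cv2; cv2.imwrite("pics/j.png",i[:,:,::-1])
# yellow ring blob centroid, and where the eye would project for given angles
hsv=cv2.cvtColor(np.ascontiguousarray(i[:,:,::-1]),cv2.COLOR_BGR2HSV)
m=cv2.inRange(hsv,(15,130,110),(28,255,255));m[:,:250]=0;m[:,360:]=0;m[:150]=0;m[260:]=0
v,u=np.nonzero(m);print(len(u),u.min(),u.max(),v.min(),v.max(),np.median(u),np.median(v))
h=np.array([.55765,-.29595,.06])
for t in(1.3,1.4,1.5):
    c,sn=np.cos(t),np.sin(t);f=lambda x,z:[-(-x*c+z*sn),.0205,.06+z*c+x*sn]
    print(t,proj("side",W(h,-.3229,[f(-.024,.134),f(-.0395,.134),f(-.024,.1495),f(-.0085,.134),f(-.024,.1185)])).round(1).tolist())
E
```

```text
clock 15.95 t [-3.691 -0.223 -4.964] spin -0.008 yhead 71.46 F [ 0.41  0.05 -0.75] gap 0.0137
[ 0.43622152 -0.22862589  0.16369394] [-0.02475944 -0.0693896  -0.01825177]
59 323 342 152 220 329.0 214.0
1.3 [[331.1, 210.2], [332.3, 214.6], [335.8, 209.8], [329.8, 205.7], [326.3, 210.6]]
1.4 [[331.2, 214.1], [331.9, 218.5], [336.0, 214.2], [330.4, 209.6], [326.4, 214.0]]
1.5 [[330.9, 217.8], [331.1, 222.1], [335.7, 218.3], [330.6, 213.4], [326.0, 217.3]]
```

Call:
drive_tool(
  plan=[
    {"tx": -0.01, "ty": 0, "tz": 0.05, "spin": 0, "jaw": 0},
    {"tx": -0.01, "ty": 0, "tz": 0.1, "spin": 0, "jaw": 0},
    {"tx": -0.01, "ty": 0, "tz": 0.1, "spin": 0, "jaw": 0},
  ],
)

```text
clock: 16.3
eef_pos: [0.4366, -0.2288, 0.1608]
orientation: [0.506, 3.1, -0.0]
ft_force: [0.7, -0.2, -0.3]
finger_gap: 0.0141
finger_force: 50.0
```

Call:
drive_tool(
  plan=[
    {"tx": 0, "ty": 0, "tz": 0.04, "spin": 0, "jaw": 0},
    {"tx": 0, "ty": 0, "tz": 0.08, "spin": 0, "jaw": 0},
    {"tx": 0, "ty": 0, "tz": 0.08, "spin": 0, "jaw": 0},
  ],
)

```text
clock: 16.6
eef_pos: [0.4367, -0.2288, 0.1585]
orientation: [0.506, 3.1, -0.0]
ft_force: [0.9, -0.7, -0.3]
finger_gap: 0.014
finger_force: 50.0
```

```bash
python3 - <<'E'
from h import *
import cv2
s=r.state();print(s["eef_pos"],s["moment"],s["ft_force"])
i=optics.camera("side")
hsv=cv2.cvtColor(np.ascontiguousarray(i[:,:,::-1]),cv2.COLOR_BGR2HSV)
m=cv2.inRange(hsv,(15,130,110),(28,255,255))[200:232,315:350]
for k,row in enumerate(m): print(200+k,"".join("#" if a else "." for a in row)) if row.any() else 0
E
```

```text
[ 0.43669817 -0.2288337   0.15852116] [-0.16282531 -0.50471505 -0.02557754] [ 0.93235809 -0.66219412 -0.2534847 ]
213 ...........#.......................
214 ...........####...#................
215 ..........####....##...............
216 ..........####....###..............
217 ...........##......##..............
218 ............##.....##..............
219 ............##.....##..............
220 .............##...##...............
221 ..................##...............
```

Call:
drive_tool(
  plan=[
    {"tx": 0, "ty": 0, "tz": 0.03, "spin": 0, "jaw": 0},
    {"tx": 0, "ty": 0, "tz": 0.03, "spin": 0, "jaw": 0},
  ],
)

```text
clock: 16.85
eef_pos: [0.4368, -0.2289, 0.158]
orientation: [0.506, 3.1, -0.001]
ft_force: [1.1, -0.3, 4.7]
finger_gap: 0.014
finger_force: 50.0
```

Call:
drive_tool(
  plan=[
    {"tx": 0, "ty": 0, "tz": 0.03, "spin": 0, "jaw": 0},
    {"tx": 0, "ty": 0, "tz": 0.03, "spin": 0, "jaw": 0},
  ],
)

```text
clock: 17.05
eef_pos: [0.4369, -0.2289, 0.1576]
orientation: [0.506, 3.099, -0.001]
ft_force: [-0.4, 0.7, 11.2]
finger_gap: 0.0139
finger_force: 50.0
```

```bash
python3 - <<'E'
from h import *
s=r.state();print(s["eef_pos"],s["moment"],s["ft_force"])
E
```

```text
[ 0.43686663 -0.22891542  0.15757733] [0.20782729 0.14942915 0.0464897 ] [-0.38700776  0.74212246 11.15443532]
```

Call:
drive_tool(
  plan=[
    {"tx": 0, "ty": 0, "tz": -0.1, "spin": 0, "jaw": 0},
    {"tx": 0, "ty": 0, "tz": -0.2, "spin": 0, "jaw": 0},
    {"tx": 0, "ty": 0, "tz": -0.25, "spin": 0, "jaw": 0},
    {"tx": 0, "ty": 0, "tz": -0.25, "spin": 0, "jaw": 0},
    {"tx": 0, "ty": 0, "tz": -0.25, "spin": 0, "jaw": 0},
  ],
)

```text
clock: 17.55
eef_pos: [0.4364, -0.2287, 0.164]
orientation: [-0.506, -3.1, -0.0]
ft_force: [0.5, 0.1, -0.4]
finger_gap: 0.0139
finger_force: 50.0
```

```bash
python3 - <<'E'
from h import *
s=r.state();print(s["eef_pos"],s["moment"],s["ft_force"])
h=np.array([.55765,-.29595,.06])
for t in(0,.15,.2,.25):
    c,sn=np.cos(t),np.sin(t)
    print(t,proj("side",W(h,-.3229,[-.024*c-.134*sn,.0205,.06+.134*c-.024*sn])).round(1))
# TCP in hatch frame (yaw): x relative
c,sn=np.cos(-.3229),np.sin(-.3229)
for p in([.53987,-.26461],[.43687,-.22892],s["eef_pos"][:2]): d=np.array(p)-h[:2];print("hatch x,y",c*d[0]+sn*d[1],-sn*d[0]+c*d[1])
print("eye x at 1.5",-.024*np.cos(1.5)-.134*np.sin(1.5))
E
```

```text
[ 0.43643839 -0.22871629  0.16400264] [-0.01001514 -0.0067897   0.03451269] [ 0.52891736  0.14752383 -0.38574166]
0 [[295.4 168.9]]
0.15 [[301.8 171.4]]
0.2 [[303.9 172.5]]
0.25 [[305.9 173.6]]
hatch x,y -0.0268058617497619 0.024078408914474627
hatch x,y -0.13580781780117662 0.025240164898082798
hatch x,y -0.1362817569470373 0.025296386172396483
eye x at 1.5 -0.1353620210449682
```

Call:
drive_tool(
  plan=[
    {"tx": 0.03, "ty": 0, "tz": 0, "spin": 0, "jaw": 0},
    {"tx": 0.06, "ty": 0, "tz": 0, "spin": 0, "jaw": 0},
    {"tx": 0.06, "ty": 0, "tz": 0, "spin": 0, "jaw": 0},
  ],
)

```text
clock: 17.85
eef_pos: [0.4347, -0.2281, 0.1641]
orientation: [-0.506, -3.1, -0.0]
ft_force: [-0.3, 0.8, -0.9]
finger_gap: 0.0137
finger_force: 50.0
```

```bash
python3 - <<'E'
from h import *
s=r.state();print(s["eef_pos"],s["moment"],s["ft_force"])
E
```

```text
[ 0.43471423 -0.22813956  0.16413441] [-0.0266586   0.03354453  0.03615699] [-0.26927919  0.84319056 -0.8583748 ]
```

Call:
drive_tool(
  plan=[
    {"tx": 0.03, "ty": 0, "tz": 0, "spin": 0, "jaw": 0},
    {"tx": 0.06, "ty": 0, "tz": 0, "spin": 0, "jaw": 0},
    {"tx": 0.06, "ty": 0, "tz": 0, "spin": 0, "jaw": 0},
  ],
)

```text
clock: 18.15
eef_pos: [0.4332, -0.2277, 0.1643]
orientation: [0.506, 3.1, -0.0]
ft_force: [1.7, 0.1, -2.5]
finger_gap: 0.0137
finger_force: 50.0
```

```bash
python3 - <<'E'
from h import *
s=r.state();print(s["eef_pos"],s["moment"],s["ft_force"])
E
```

```text
[ 0.43321566 -0.22766016  0.16427069] [-0.1260753  -0.30740273  0.01052213] [ 1.66327788  0.13070322 -2.4575443 ]
```

Call:
drive_tool(
  plan=[
    {"tx": 0.03, "ty": 0, "tz": 0, "spin": 0, "jaw": 0},
    {"tx": 0.03, "ty": 0, "tz": 0, "spin": 0, "jaw": 0},
  ],
)

```text
clock: 18.35
eef_pos: [0.4327, -0.2275, 0.1644]
orientation: [0.506, 3.099, -0.001]
ft_force: [4.2, -1.6, -2.2]
finger_gap: 0.014
finger_force: 50.0
```

```bash
python3 - <<'E'
from h import *
s=r.state();print(s["eef_pos"],s["moment"],s["ft_force"])
E
```

```text
[ 0.43268776 -0.22748985  0.16440366] [-0.35288229 -1.28019731  0.04415105] [ 4.20918025 -1.57156147 -2.16433411]
```

Call:
drive_tool(
  plan=[
    {"tx": -0.08, "ty": 0, "tz": 0, "spin": 0, "jaw": 0},
    {"tx": -0.18, "ty": 0, "tz": 0, "spin": 0, "jaw": 0},
    {"tx": -0.28, "ty": 0, "tz": 0, "spin": 0, "jaw": 0},
    {"tx": -0.34, "ty": 0, "tz": 0, "spin": 0, "jaw": 0},
    {"tx": -0.34, "ty": 0, "tz": 0, "spin": 0, "jaw": 0},
  ],
)

```text
clock: 18.85
eef_pos: [0.4421, -0.2306, 0.1641]
orientation: [-0.506, -3.1, -0.0]
ft_force: [0.4, 0.5, -1.1]
finger_gap: 0.0138
finger_force: 50.0
```

```bash
python3 - <<'E'
from h import *
s=r.state();print(s["eef_pos"],s["moment"],s["ft_force"])
E
```

```text
[ 0.44205818 -0.23059145  0.16407574] [-0.00156074  0.01906461  0.06488286] [ 0.43062016  0.48188911 -1.14517373]
```

Call:
drive_tool(
  plan=[
    {"tx": -0.03, "ty": 0, "tz": 0, "spin": 0, "jaw": 0},
    {"tx": -0.03, "ty": 0, "tz": 0, "spin": 0, "jaw": 0},
  ],
)

```text
clock: 19.05
eef_pos: [0.4428, -0.2309, 0.1642]
orientation: [-0.506, -3.101, 0.0]
ft_force: [0.2, -0.6, -1.1]
finger_gap: 0.0138
finger_force: 50.0
```

```bash
python3 - <<'E'
from h import *
s=r.state();print(s["eef_pos"],s["moment"],s["ft_force"])
E
```

```text
[ 0.44280664 -0.23087073  0.16418856] [ 0.00129777 -0.00583543  0.03900791] [ 0.18916112 -0.62821914 -1.11723508]
```

Call:
drive_tool(
  plan=[
    {"tx": -0.03, "ty": 0, "tz": 0, "spin": 0, "jaw": 0},
    {"tx": -0.03, "ty": 0, "tz": 0, "spin": 0, "jaw": 0},
  ],
)

```text
clock: 19.25
eef_pos: [0.4437, -0.2312, 0.1642]
orientation: [0.506, 3.101, -0.0]
ft_force: [-1.1, 0.2, -1.4]
finger_gap: 0.0142
finger_force: 50.0
```

```bash
python3 - <<'E'
from h import *
s=r.state();print(s["eef_pos"],s["moment"],s["ft_force"])
E
```

```text
[ 0.44370848 -0.23115657  0.16422669] [0.00714716 0.01672918 0.03794597] [-1.08611906  0.15720874 -1.40305124]
```

Call:
drive_tool(
  plan=[
    {"tx": -0.03, "ty": 0, "tz": 0, "spin": 0, "jaw": 0},
    {"tx": -0.03, "ty": 0, "tz": 0, "spin": 0, "jaw": 0},
  ],
)

```text
clock: 19.45
eef_pos: [0.4445, -0.2314, 0.1642]
orientation: [-0.506, -3.1, -0.0]
ft_force: [-0.2, 0.1, -0.5]
finger_gap: 0.0136
finger_force: 50.0
```

```bash
python3 - <<'E'
from h import *
s=r.state();print(s["eef_pos"],s["moment"],s["ft_force"])
E
```

```text
[ 0.4445095  -0.23143308  0.1641725 ] [ 0.04283344  0.09362281 -0.01365633] [-0.24776399  0.07596652 -0.47206211]
```

```bash
python3 - <<'E'
from h import *
f=lambda t:np.array([24*np.cos(t)+134*np.sin(t)-24,134-134*np.cos(t)+24*np.sin(t)])/30
d=1.4/32
for k in range(4):
    a=1.5-8*d*k; print(k,[(f(a-d*(j+1))-f(a)).round(3).tolist() for j in range(8)])
print((f(.145)-f(.1)).round(3))
d=1.375/40
for k in range(5):
    a=.145+8*d*k; print(k,[(f(a+d*(j+1))-f(a)).round(3).tolist() for j in range(8)])
E
```

```text
0 [[0.017, -0.198], [0.025, -0.396], [0.024, -0.595], [0.015, -0.793], [-0.003, -0.991], [-0.029, -1.187], [-0.065, -1.383], [-0.108, -1.576]]
1 [[-0.052, -0.192], [-0.112, -0.381], [-0.181, -0.567], [-0.258, -0.75], [-0.342, -0.93], [-0.435, -1.105], [-0.535, -1.277], [-0.642, -1.444]]
2 [[-0.115, -0.162], [-0.236, -0.319], [-0.365, -0.47], [-0.499, -0.616], [-0.64, -0.756], [-0.787, -0.889], [-0.94, -1.016], [-1.098, -1.136]]
3 [[-0.163, -0.113], [-0.331, -0.219], [-0.504, -0.317], [-0.68, -0.408], [-0.861, -0.49], [-1.045, -0.565], [-1.232, -0.632], [-1.421, -0.69]]
[0.195 0.06 ]
0 [[0.147, 0.052], [0.292, 0.109], [0.435, 0.171], [0.576, 0.238], [0.715, 0.309], [0.851, 0.386], [0.984, 0.466], [1.115, 0.552]]
1 [[0.127, 0.09], [0.252, 0.184], [0.373, 0.283], [0.49, 0.385], [0.604, 0.492], [0.714, 0.602], [0.821, 0.716], [0.923, 0.834]]
2 [[0.098, 0.121], [0.192, 0.246], [0.282, 0.373], [0.367, 0.504], [0.448, 0.637], [0.524, 0.773], [0.595, 0.912], [0.662, 1.053]]
3 [[0.062, 0.143], [0.118, 0.289], [0.17, 0.436], [0.217, 0.585], [0.258, 0.735], [0.294, 0.887], [0.325, 1.04], [0.351, 1.193]]
4 [[0.02, 0.155], [0.036, 0.31], [0.045, 0.466], [0.05, 0.621], [0.049, 0.777], [0.042, 0.933], [0.031, 1.089], [0.014, 1.244]]
```

Call:
drive_tool(
  plan=[
    {"tx": 0.1, "ty": 0, "tz": 0, "spin": 0, "jaw": 0},
    {"tx": 0.19, "ty": 0, "tz": 0, "spin": 0, "jaw": 0},
    {"tx": 0.19, "ty": 0, "tz": 0, "spin": 0, "jaw": 0},
  ],
)

```text
clock: 19.75
eef_pos: [0.4388, -0.2295, 0.1642]
orientation: [-0.506, -3.1, -0.0]
ft_force: [-0.5, -0.3, 0.2]
finger_gap: 0.0139
finger_force: 50.0
```

Call:
drive_tool(
  plan=[
    {"tx": 0.017, "ty": 0, "tz": -0.198, "spin": 0, "jaw": 0},
    {"tx": 0.025, "ty": 0, "tz": -0.396, "spin": 0, "jaw": 0},
    {"tx": 0.024, "ty": 0, "tz": -0.595, "spin": 0, "jaw": 0},
    {"tx": 0.015, "ty": 0, "tz": -0.793, "spin": 0, "jaw": 0},
    {"tx": -0.003, "ty": 0, "tz": -0.991, "spin": 0, "jaw": 0},
    {"tx": -0.029, "ty": 0, "tz": -1.187, "spin": 0, "jaw": 0},
    {"tx": -0.065, "ty": 0, "tz": -1.383, "spin": 0, "jaw": 0},
    {"tx": -0.108, "ty": 0, "tz": -1.576, "spin": 0, "jaw": 0},
  ],
)

```text
clock: 20.55
eef_pos: [0.4424, -0.2307, 0.212]
orientation: [0.506, 3.1, -0.0]
ft_force: [2.9, -0.2, -5.3]
finger_gap: 0.0135
finger_force: 50.0
```

Call:
drive_tool(
  plan=[
    {"tx": -0.052, "ty": 0, "tz": -0.192, "spin": 0, "jaw": 0},
    {"tx": -0.112, "ty": 0, "tz": -0.381, "spin": 0, "jaw": 0},
    {"tx": -0.181, "ty": 0, "tz": -0.567, "spin": 0, "jaw": 0},
    {"tx": -0.258, "ty": 0, "tz": -0.75, "spin": 0, "jaw": 0},
    {"tx": -0.342, "ty": 0, "tz": -0.93, "spin": 0, "jaw": 0},
    {"tx": -0.435, "ty": 0, "tz": -1.105, "spin": 0, "jaw": 0},
    {"tx": -0.535, "ty": 0, "tz": -1.277, "spin": 0, "jaw": 0},
    {"tx": -0.642, "ty": 0, "tz": -1.444, "spin": 0, "jaw": 0},
  ],
)

```text
clock: 21.35
eef_pos: [0.4605, -0.2368, 0.2551]
orientation: [-0.506, -3.1, -0.0]
ft_force: [-1.0, 0.4, -6.3]
finger_gap: 0.0137
finger_force: 50.0
```

Call:
drive_tool(
  plan=[
    {"tx": -0.115, "ty": 0, "tz": -0.162, "spin": 0, "jaw": 0},
    {"tx": -0.236, "ty": 0, "tz": -0.319, "spin": 0, "jaw": 0},
    {"tx": -0.365, "ty": 0, "tz": -0.47, "spin": 0, "jaw": 0},
    {"tx": -0.499, "ty": 0, "tz": -0.616, "spin": 0, "jaw": 0},
    {"tx": -0.64, "ty": 0, "tz": -0.756, "spin": 0, "jaw": 0},
    {"tx": -0.787, "ty": 0, "tz": -0.889, "spin": 0, "jaw": 0},
    {"tx": -0.94, "ty": 0, "tz": -1.016, "spin": 0, "jaw": 0},
    {"tx": -1.098, "ty": 0, "tz": -1.136, "spin": 0, "jaw": 0},
  ],
)

```text
clock: 22.15
eef_pos: [0.492, -0.2473, 0.2891]
orientation: [-0.506, -3.1, -0.0]
ft_force: [-1.2, -0.0, -4.9]
finger_gap: 0.0137
finger_force: 50.0
```

```bash
python3 - <<'E'
from h import *
s=r.state();print(s["eef_pos"],s["moment"],s["ft_force"])
E
```

```text
[ 0.49196879 -0.24734051  0.28914419] [ 0.18771071  0.30515693 -0.03083782] [-1.18392306 -0.01311581 -4.88375397]
```

Closing follows with ~4–5 N. Continue to θcmd 0.10, then recentre.

Call:
drive_tool(
  plan=[
    {"tx": -0.163, "ty": 0, "tz": -0.113, "spin": 0, "jaw": 0},
    {"tx": -0.331, "ty": 0, "tz": -0.219, "spin": 0, "jaw": 0},
    {"tx": -0.504, "ty": 0, "tz": -0.317, "spin": 0, "jaw": 0},
    {"tx": -0.68, "ty": 0, "tz": -0.408, "spin": 0, "jaw": 0},
    {"tx": -0.861, "ty": 0, "tz": -0.49, "spin": 0, "jaw": 0},
    {"tx": -1.045, "ty": 0, "tz": -0.565, "spin": 0, "jaw": 0},
    {"tx": -1.232, "ty": 0, "tz": -0.632, "spin": 0, "jaw": 0},
    {"tx": -1.421, "ty": 0, "tz": -0.69, "spin": 0, "jaw": 0},
  ],
)

```text
clock: 22.95
eef_pos: [0.5325, -0.261, 0.3097]
orientation: [-0.506, -3.1, 0.0]
ft_force: [-2.0, 1.1, -4.2]
finger_gap: 0.0139
finger_force: 50.0
```

Call:
drive_tool(
  plan=[
    {"tx": 0, "ty": 0, "tz": 0, "spin": 0, "jaw": 0},
    {"tx": 0.1, "ty": 0, "tz": 0.03, "spin": 0, "jaw": 0},
    {"tx": 0.195, "ty": 0, "tz": 0.06, "spin": 0, "jaw": 0},
    {"tx": 0.195, "ty": 0, "tz": 0.06, "spin": 0, "jaw": 0},
    {"tx": 0.195, "ty": 0, "tz": 0.06, "spin": 0, "jaw": 0},
  ],
)

```text
clock: 23.45
eef_pos: [0.5264, -0.2589, 0.3081]
orientation: [0.506, 3.1, -0.0]
ft_force: [0.6, -0.1, -0.4]
finger_gap: 0.0137
finger_force: 50.0
```

```bash
python3 - <<'E'
from h import *
import cv2
s=r.state();print(s["eef_pos"],s["moment"],s["ft_force"])
h=np.array([.55765,-.29595]);c,sn=np.cos(-.3229),np.sin(-.3229);d=s["eef_pos"][:2]-h;print("hatch x,y",c*d[0]+sn*d[1],-sn*d[0]+c*d[1])
i=optics.camera("side");cv2.imwrite("pics/k.png",i[:,:,::-1])
m=cv2.inRange(cv2.cvtColor(np.ascontiguousarray(i[:,:,::-1]),cv2.COLOR_BGR2HSV),(15,130,110),(28,255,255))[155:185,285:320]
for k,row in enumerate(m): print(155+k,"".join("#" if a else "." for a in row)) if row.any() else 0
h=np.array([.55765,-.29595,.06])
E
```

```text
[ 0.52643693 -0.25892701  0.30811069] [ 0.04450886 -0.02810179  0.01069407] [ 0.56656871 -0.13072972 -0.3660467 ]
hatch x,y -0.04134801154943507 0.025205140733535983
167 .............#....#................
168 .............#....##...............
169 ............##....###..............
170 ............#......##..............
171 ............##.....##..............
172 ............##.....##..............
173 ............###....##..............
174 ............########...............
175 ...........########................
176 ...........###.....................
177 ..........####.....................
178 ..........###......................
179 ..........##.......................
180 ..........##.......................
```

```bash
python3 - <<'E'
from h import *
import cv2
s=r.state();M=R.from_rotvec(s["orientation"]).as_matrix()
k=cv2.cvtColor(cv2.imread("pics/k.png"),cv2.COLOR_BGR2GRAY)
for L in(.04,.055,.07,.085,.1,.11):
    u,v=proj("side",s["eef_pos"]+M@[0,0,L])[0];v0=int(round(v));u0=int(round(u))
    print(L,round(u,1),round(v,1),u0-6,k[v0,u0-6:u0+7].tolist())
P=s["eef_pos"]+M@[0,-.007,.1186];print("pin@ring",P,proj("side",P))
for t in(0,.06,.1,.145,.19):
    c,sn=np.cos(t),np.sin(t);f=lambda x,z:[x*c-z*sn,.018,.06+z*c+x*sn]
    print(t,proj("side",W([.55765,-.29595],-.3229,[f(-.024,.134),f(-.0395,.134),f(-.0085,.134),f(-.024,.1495),f(-.024,.1185)])).round(1).tolist())
e=cv2.imread("pics/e_s.png");hsv=cv2.cvtColor(e,cv2.COLOR_BGR2HSV)
m=cv2.inRange(hsv,(15,130,110),(28,255,255))[155:185,285:320]
for q,row in enumerate(m): print(155+q,"".join("#" if a else "." for a in row)) if row.any() else 0
E
```

```text
0.04 300.0 147.3 294 [116, 95, 96, 91, 80, 115, 124, 110, 89, 125, 152, 150, 141]
0.055 300.1 152.1 294 [102, 80, 76, 76, 84, 159, 189, 159, 107, 65, 41, 45, 96]
0.07 300.2 156.9 294 [98, 98, 94, 92, 93, 175, 192, 164, 105, 54, 42, 39, 38]
0.085 300.3 161.5 294 [92, 97, 120, 114, 95, 133, 182, 183, 123, 84, 66, 92, 101]
0.1 300.3 166.2 294 [153, 165, 156, 109, 89, 124, 180, 183, 166, 137, 80, 93, 106]
0.11 300.4 169.2 294 [122, 89, 104, 168, 162, 156, 183, 183, 155, 174, 197, 146, 108]
pin@ring [ 0.52434202 -0.26562627  0.18943329] [[301.23928565 170.78956635]]
0 [[295.7, 168.5], [300.7, 169.3], [290.8, 167.8], [295.6, 163.8], [295.9, 173.2]]
0.06 [[298.3, 169.4], [303.3, 170.5], [293.4, 168.4], [298.5, 164.8], [298.1, 174.0]]
0.1 [[300.0, 170.1], [304.9, 171.3], [295.1, 168.9], [300.4, 165.5], [299.6, 174.7]]
0.145 [[301.9, 170.9], [306.8, 172.4], [297.0, 169.5], [302.5, 166.4], [301.2, 175.5]]
0.19 [[303.7, 171.9], [308.6, 173.5], [298.8, 170.2], [304.6, 167.4], [302.9, 176.3]]
165 .........####......................
166 ........###.####...................
167 ........#.....##...................
168 .......##......##..................
169 ........#......##..................
170 ........#......##..................
171 ........###....##..................
172 ........########...................
173 .......########....................
174 .......####........................
175 .......###.........................
176 .......###.........................
177 .......###.........................
178 .......##..........................
179 .......#...........................
```

Call:
drive_tool(
  plan=[
    {"tx": 0.03, "ty": 0, "tz": 0, "spin": 0, "jaw": 0},
    {"tx": 0.05, "ty": 0, "tz": 0, "spin": 0, "jaw": 0},
    {"tx": 0.05, "ty": 0, "tz": 0, "spin": 0, "jaw": 0},
  ],
)

```text
clock: 23.8
eef_pos: [0.5251, -0.2585, 0.3078]
orientation: [0.506, 3.1, -0.0]
ft_force: [-0.2, -0.3, -1.4]
finger_gap: 0.0136
finger_force: 50.0
```

```bash
cat > q.py <<'E'
from h import *
s=r.state();d=s["eef_pos"][:2]-np.array([.55765,-.29595]);c,sn=np.cos(-.3229),np.sin(-.3229)
print(round(s["clock"],2),"hx %.4f hy %.4f z %.4f"%(c*d[0]+sn*d[1],-sn*d[0]+c*d[1],s["eef_pos"][2]),"M",s["moment"].round(2),"F",s["ft_force"].round(1))
E
python3 q.py
```

```text
23.8 hx -0.0428 hy 0.0252 z 0.3078 M [-0.01 -0.05  0.03] F [-0.2 -0.3 -1.4]
```

Call:
drive_tool(
  plan=[
    {"tx": 0.03, "ty": 0, "tz": 0, "spin": 0, "jaw": 0},
    {"tx": 0.05, "ty": 0, "tz": 0, "spin": 0, "jaw": 0},
    {"tx": 0.05, "ty": 0, "tz": 0, "spin": 0, "jaw": 0},
  ],
)

```text
clock: 24.1
eef_pos: [0.5236, -0.258, 0.3078]
orientation: [0.506, 3.101, -0.0]
ft_force: [-0.4, 0.8, 0.1]
finger_gap: 0.0137
finger_force: 50.0
```

```bash
python3 q.py
```

```text
24.1 hx -0.0443 hy 0.0252 z 0.3078 M [ 0.04  0.01 -0.01] F [-0.4  0.8  0.1]
```

Call:
drive_tool(
  plan=[
    {"tx": 0.03, "ty": 0, "tz": 0, "spin": 0, "jaw": 0},
    {"tx": 0.05, "ty": 0, "tz": 0, "spin": 0, "jaw": 0},
    {"tx": 0.05, "ty": 0, "tz": 0, "spin": 0, "jaw": 0},
  ],
)

```text
clock: 24.4
eef_pos: [0.5222, -0.2575, 0.3078]
orientation: [0.506, 3.101, -0.0]
ft_force: [-0.1, 0.1, -1.8]
finger_gap: 0.0139
finger_force: 50.0
```

```bash
python3 q.py
```

```text
24.4 hx -0.0458 hy 0.0252 z 0.3078 M [0.06 0.02 0.05] F [-0.1  0.1 -1.8]
```

Call:
drive_tool(
  plan=[
    {"tx": 0.03, "ty": 0, "tz": 0, "spin": 0, "jaw": 0},
    {"tx": 0.03, "ty": 0, "tz": 0, "spin": 0, "jaw": 0},
  ],
)

```text
clock: 24.6
eef_pos: [0.5216, -0.2573, 0.3079]
orientation: [0.506, 3.1, -0.0]
ft_force: [1.5, -1.4, -1.2]
finger_gap: 0.0138
finger_force: 50.0
```

```bash
python3 q.py
```

```text
24.6 hx -0.0465 hy 0.0252 z 0.3079 M [-0.19 -0.53  0.01] F [ 1.5 -1.4 -1.2]
```

Call:
drive_tool(
  plan=[
    {"tx": 0.03, "ty": 0, "tz": 0, "spin": 0, "jaw": 0},
    {"tx": 0.03, "ty": 0, "tz": 0, "spin": 0, "jaw": 0},
  ],
)

```text
clock: 24.8
eef_pos: [0.5207, -0.2569, 0.3077]
orientation: [0.506, 3.1, -0.0]
ft_force: [2.4, 0.1, -2.4]
finger_gap: 0.0137
finger_force: 50.0
```

```bash
python3 q.py
```

```text
24.8 hx -0.0474 hy 0.0253 z 0.3077 M [-0.28 -0.91  0.03] F [ 2.4  0.1 -2.4]
```

Call:
drive_tool(
  plan=[
    {"tx": 0.03, "ty": 0, "tz": 0, "spin": 0, "jaw": 0},
    {"tx": 0.03, "ty": 0, "tz": 0, "spin": 0, "jaw": 0},
  ],
)

```text
clock: 25.0
eef_pos: [0.5197, -0.2566, 0.3077]
orientation: [0.506, 3.1, -0.0]
ft_force: [2.1, -0.7, -3.6]
finger_gap: 0.0138
finger_force: 50.0
```

```bash
python3 q.py
```

```text
25.0 hx -0.0485 hy 0.0252 z 0.3077 M [-0.3  -0.91  0.07] F [ 2.1 -0.7 -3.6]
```

Call:
drive_tool(
  plan=[
    {"tx": -0.1, "ty": 0, "tz": 0, "spin": 0, "jaw": 0},
    {"tx": -0.2, "ty": 0, "tz": -0.02, "spin": 0, "jaw": 0},
    {"tx": -0.2, "ty": -0.03, "tz": -0.02, "spin": 0, "jaw": 0},
    {"tx": -0.2, "ty": -0.05, "tz": -0.02, "spin": 0, "jaw": 0},
    {"tx": -0.2, "ty": -0.05, "tz": -0.02, "spin": 0, "jaw": 0},
  ],
)

```text
clock: 25.5
eef_pos: [0.525, -0.2599, 0.3084]
orientation: [0.506, 3.1, 0.001]
ft_force: [1.3, 1.5, -1.1]
finger_gap: 0.0137
finger_force: 50.0
```

```bash
python3 q.py
```

```text
25.5 hx -0.0424 hy 0.0238 z 0.3084 M [ 0.32 -0.34 -0.01] F [ 1.3  1.5 -1.1]
```

Call:
drive_tool(
  plan=[
    {"tx": 0, "ty": -0.03, "tz": 0, "spin": 0, "jaw": 0},
    {"tx": 0, "ty": -0.03, "tz": 0, "spin": 0, "jaw": 0},
  ],
)

```text
clock: 25.7
eef_pos: [0.5248, -0.2603, 0.3084]
orientation: [0.505, 3.1, 0.002]
ft_force: [1.7, 4.5, -0.9]
finger_gap: 0.0135
finger_force: 50.0
```

```bash
python3 q.py
```

```text
25.7 hx -0.0425 hy 0.0234 z 0.3084 M [ 1.27 -0.64 -0.02] F [ 1.7  4.5 -0.9]
```

Call:
drive_tool(
  plan=[
    {"tx": 0, "ty": 0, "tz": 0, "spin": 0, "jaw": 0},
    {"tx": 0, "ty": 0.04, "tz": 0, "spin": 0, "jaw": 0},
    {"tx": 0, "ty": 0.07, "tz": 0, "spin": 0, "jaw": 0},
    {"tx": 0, "ty": 0.07, "tz": 0, "spin": 0, "jaw": 0},
  ],
)

```text
clock: 26.1
eef_pos: [0.5251, -0.259, 0.3084]
orientation: [-0.506, -3.1, 0.001]
ft_force: [-0.7, 0.2, -1.0]
finger_gap: 0.0141
finger_force: 50.0
```

Call:
drive_tool(
  plan=[
    {"tx": 0.147, "ty": 0, "tz": 0.052, "spin": 0, "jaw": 0},
    {"tx": 0.292, "ty": 0, "tz": 0.109, "spin": 0, "jaw": 0},
    {"tx": 0.435, "ty": 0, "tz": 0.171, "spin": 0, "jaw": 0},
    {"tx": 0.576, "ty": 0, "tz": 0.238, "spin": 0, "jaw": 0},
    {"tx": 0.715, "ty": 0, "tz": 0.309, "spin": 0, "jaw": 0},
    {"tx": 0.851, "ty": 0, "tz": 0.386, "spin": 0, "jaw": 0},
    {"tx": 0.984, "ty": 0, "tz": 0.466, "spin": 0, "jaw": 0},
    {"tx": 1.115, "ty": 0, "tz": 0.552, "spin": 0, "jaw": 0},
  ],
)

```text
clock: 26.9
eef_pos: [0.4933, -0.2481, 0.2916]
orientation: [0.506, 3.1, 0.0]
ft_force: [2.7, -0.9, -2.2]
finger_gap: 0.0139
finger_force: 50.0
```

Call:
drive_tool(
  plan=[
    {"tx": 0.127, "ty": 0, "tz": 0.09, "spin": 0, "jaw": 0},
    {"tx": 0.252, "ty": 0, "tz": 0.184, "spin": 0, "jaw": 0},
    {"tx": 0.373, "ty": 0, "tz": 0.283, "spin": 0, "jaw": 0},
    {"tx": 0.49, "ty": 0, "tz": 0.385, "spin": 0, "jaw": 0},
    {"tx": 0.604, "ty": 0, "tz": 0.492, "spin": 0, "jaw": 0},
    {"tx": 0.714, "ty": 0, "tz": 0.602, "spin": 0, "jaw": 0},
    {"tx": 0.821, "ty": 0, "tz": 0.716, "spin": 0, "jaw": 0},
    {"tx": 0.923, "ty": 0, "tz": 0.834, "spin": 0, "jaw": 0},
  ],
)

```text
clock: 27.7
eef_pos: [0.4671, -0.2393, 0.2665]
orientation: [0.506, 3.101, 0.0]
ft_force: [2.8, -1.1, 0.3]
finger_gap: 0.0135
finger_force: 50.0
```

Call:
drive_tool(
  plan=[
    {"tx": 0.098, "ty": 0, "tz": 0.121, "spin": 0, "jaw": 0},
    {"tx": 0.192, "ty": 0, "tz": 0.246, "spin": 0, "jaw": 0},
    {"tx": 0.282, "ty": 0, "tz": 0.373, "spin": 0, "jaw": 0},
    {"tx": 0.367, "ty": 0, "tz": 0.504, "spin": 0, "jaw": 0},
    {"tx": 0.448, "ty": 0, "tz": 0.637, "spin": 0, "jaw": 0},
    {"tx": 0.524, "ty": 0, "tz": 0.773, "spin": 0, "jaw": 0},
    {"tx": 0.595, "ty": 0, "tz": 0.912, "spin": 0, "jaw": 0},
    {"tx": 0.662, "ty": 0, "tz": 1.053, "spin": 0, "jaw": 0},
  ],
)

```text
clock: 28.5
eef_pos: [0.4483, -0.233, 0.2349]
orientation: [-0.506, -3.101, -0.0]
ft_force: [2.4, -0.6, 0.0]
finger_gap: 0.0138
finger_force: 50.0
```

Call:
drive_tool(
  plan=[
    {"tx": 0.062, "ty": 0, "tz": 0.143, "spin": 0, "jaw": 0},
    {"tx": 0.118, "ty": 0, "tz": 0.289, "spin": 0, "jaw": 0},
    {"tx": 0.17, "ty": 0, "tz": 0.436, "spin": 0, "jaw": 0},
    {"tx": 0.217, "ty": 0, "tz": 0.585, "spin": 0, "jaw": 0},
    {"tx": 0.258, "ty": 0, "tz": 0.735, "spin": 0, "jaw": 0},
    {"tx": 0.294, "ty": 0, "tz": 0.887, "spin": 0, "jaw": 0},
    {"tx": 0.325, "ty": 0, "tz": 1.04, "spin": 0, "jaw": 0},
    {"tx": 0.351, "ty": 0, "tz": 1.193, "spin": 0, "jaw": 0},
  ],
)

```text
clock: 29.3
eef_pos: [0.4384, -0.2297, 0.199]
orientation: [-0.506, -3.1, 0.0]
ft_force: [1.6, -0.0, 0.2]
finger_gap: 0.0138
finger_force: 50.0
```

```bash
python3 q.py
```

```text
29.3 hx -0.1341 hy 0.0250 z 0.1990 M [-0.15 -0.35  0.06] F [ 1.6 -0.   0.2]
```

Call:
drive_tool(
  plan=[
    {"tx": 0.02, "ty": 0, "tz": 0.155, "spin": 0, "jaw": 0},
    {"tx": 0.036, "ty": 0, "tz": 0.31, "spin": 0, "jaw": 0},
    {"tx": 0.045, "ty": 0, "tz": 0.466, "spin": 0, "jaw": 0},
    {"tx": 0.05, "ty": 0, "tz": 0.621, "spin": 0, "jaw": 0},
    {"tx": 0.049, "ty": 0, "tz": 0.777, "spin": 0, "jaw": 0},
    {"tx": 0.042, "ty": 0, "tz": 0.933, "spin": 0, "jaw": 0},
    {"tx": 0.031, "ty": 0, "tz": 1.089, "spin": 0, "jaw": 0},
    {"tx": 0.014, "ty": 0, "tz": 1.2, "spin": 0, "jaw": 0},
  ],
)

```text
clock: 30.1
eef_pos: [0.438, -0.2296, 0.1629]
orientation: [-0.506, -3.1, -0.0]
ft_force: [0.9, -0.7, 1.5]
finger_gap: 0.014
finger_force: 50.0
```

Call:
drive_tool(
  plan=[
    {"tx": 0, "ty": 0, "tz": 0.04, "spin": 0, "jaw": 0},
    {"tx": 0, "ty": 0, "tz": 0.08, "spin": 0, "jaw": 0},
    {"tx": 0, "ty": 0, "tz": 0.08, "spin": 0, "jaw": 0},
  ],
)

```text
clock: 30.4
eef_pos: [0.4381, -0.2296, 0.1609]
orientation: [-0.506, -3.1, -0.0]
ft_force: [0.2, 0.4, -0.7]
finger_gap: 0.0138
finger_force: 50.0
```

```bash
python3 q.py
```

```text
30.4 hx -0.1345 hy 0.0250 z 0.1609 M [-0.01 -0.05 -0.03] F [ 0.2  0.4 -0.7]
```

Call:
drive_tool(
  plan=[
    {"tx": 0, "ty": 0, "tz": 0.04, "spin": 0, "jaw": 0},
    {"tx": 0, "ty": 0, "tz": 0.06, "spin": 0, "jaw": 0},
    {"tx": 0, "ty": 0, "tz": 0.06, "spin": 0, "jaw": 0},
  ],
)

```text
clock: 30.7
eef_pos: [0.4382, -0.2296, 0.1592]
orientation: [0.506, 3.1, -0.0]
ft_force: [-0.2, 0.4, -0.3]
finger_gap: 0.0137
finger_force: 50.0
```

Call:
drive_tool(
  plan=[
    {"tx": 0, "ty": 0, "tz": 0.03, "spin": 0, "jaw": 0},
    {"tx": 0, "ty": 0, "tz": 0.03, "spin": 0, "jaw": 0},
  ],
)

```text
clock: 30.9
eef_pos: [0.4382, -0.2296, 0.1583]
orientation: [0.506, 3.1, -0.0]
ft_force: [1.1, -0.0, 0.1]
finger_gap: 0.0134
finger_force: 50.0
```

Call:
drive_tool(
  plan=[
    {"tx": 0, "ty": 0, "tz": 0.03, "spin": 0, "jaw": 0},
    {"tx": 0, "ty": 0, "tz": 0.03, "spin": 0, "jaw": 0},
  ],
)

```text
clock: 31.1
eef_pos: [0.4382, -0.2297, 0.1577]
orientation: [0.506, 3.1, -0.0]
ft_force: [0.6, -0.2, 3.8]
finger_gap: 0.0136
finger_force: 50.0
```

```bash
python3 q.py
```

```text
31.1 hx -0.1343 hy 0.0249 z 0.1577 M [ 0.02 -0.1  -0.  ] F [ 0.6 -0.2  3.8]
```

Call:
drive_tool(
  plan=[
    {"tx": -0.01, "ty": 0, "tz": -0.1, "spin": 0, "jaw": 0},
    {"tx": -0.02, "ty": 0, "tz": -0.23, "spin": 0, "jaw": 0},
    {"tx": -0.02, "ty": 0, "tz": -0.23, "spin": 0, "jaw": 0},
    {"tx": -0.02, "ty": 0.1, "tz": -0.23, "spin": 0, "jaw": 0},
    {"tx": -0.02, "ty": 0.3, "tz": -0.23, "spin": 0, "jaw": 0},
    {"tx": -0.02, "ty": 0.5, "tz": -0.23, "spin": 0, "jaw": 0},
  ],
)

```text
clock: 31.7
eef_pos: [0.4435, -0.215, 0.1642]
orientation: [-0.506, -3.1, -0.0]
ft_force: [0.6, 0.4, -0.4]
finger_gap: 0.0134
finger_force: 50.0
```

```bash
python3 q.py
```

```text
31.7 hx -0.1339 hy 0.0405 z 0.1642 M [-0.01 -0.05  0.02] F [ 0.6  0.4 -0.4]
```

Call:
drive_tool(
  plan=[
    {"tx": 0, "ty": 0.3, "tz": 0, "spin": 0, "jaw": 0},
    {"tx": 0, "ty": 0.7, "tz": 0, "spin": 0, "jaw": 0},
    {"tx": 0, "ty": 1.1, "tz": 0, "spin": 0, "jaw": 0},
    {"tx": 0, "ty": 1.5, "tz": 0, "spin": 0, "jaw": 0},
    {"tx": 0, "ty": 1.5, "tz": 0, "spin": 0, "jaw": 0},
  ],
)

```text
clock: 32.2
eef_pos: [0.4582, -0.1714, 0.1643]
orientation: [-0.503, -3.101, -0.0]
ft_force: [0.1, -0.1, -0.6]
finger_gap: 0.0138
finger_force: 50.0
```

```bash
python3 q.py
```

```text
32.2 hx -0.1338 hy 0.0865 z 0.1643 M [ 0.04 -0.01  0.04] F [ 0.1 -0.1 -0.6]
```

Call:
drive_tool(
  plan=[
    {"tx": 0, "ty": 0.2, "tz": -0.6, "spin": 0, "jaw": 0},
    {"tx": 0, "ty": 0.4, "tz": -1.6, "spin": 0, "jaw": 0},
    {"tx": 0, "ty": 0.6, "tz": -2.8, "spin": 0, "jaw": 0},
    {"tx": 0, "ty": 0.6, "tz": -4.0, "spin": 0, "jaw": 0},
    {"tx": 0, "ty": 0.6, "tz": -5.2, "spin": 0, "jaw": 0},
    {"tx": 0, "ty": 0.6, "tz": -6.2, "spin": 0, "jaw": 0},
    {"tx": 0, "ty": 0.6, "tz": -6.6, "spin": 0, "jaw": 0},
  ],
)

```text
clock: 32.9
eef_pos: [0.4638, -0.1561, 0.365]
orientation: [0.506, 3.097, -0.002]
ft_force: [0.1, -0.2, 0.0]
finger_gap: 0.0137
finger_force: 50.0
```

```bash
python3 - <<'E'
from h import *
import cv2
print(r.state()["eef_pos"]); go([.4328,.2993,.36],108.6)
i=optics.camera("side")
m=cv2.inRange(cv2.cvtColor(np.ascontiguousarray(i[:,:,::-1]),cv2.COLOR_BGR2HSV),(15,130,110),(28,255,255))[195:232,312:350]
for k,row in enumerate(m): print(195+k,"".join("#" if a else "." for a in row)) if row.any() else 0
E
```

```text
[ 0.46377955 -0.15605878  0.36499699]
clock 32.9 t [ 5.806 14.062  0.139] spin -7.428 yhead 71.46 F [ 0.12 -0.23  0.  ] gap 0.0137
213 ..............#.......................
214 ..............########................
215 .............#####.####...............
216 .............###.....###..............
217 ..............##......##..............
218 ...............##.....##..............
219 ...............###....##..............
220 ................#######...............
221 .................######...............
```

Call:
drive_tool(
  plan=[
    {"tx": 0.2, "ty": 0.5, "tz": 0, "spin": -0.3, "jaw": 0},
    {"tx": 0.6, "ty": 1.5, "tz": 0, "spin": -0.8, "jaw": 0},
    {"tx": 1.1, "ty": 2.6, "tz": 0, "spin": -1.4, "jaw": 0},
    {"tx": 1.6, "ty": 3.8, "tz": 0, "spin": -2.0, "jaw": 0},
    {"tx": 2.1, "ty": 5.0, "tz": 0, "spin": -2.7, "jaw": 0},
    {"tx": 2.6, "ty": 6.2, "tz": 0, "spin": -3.4, "jaw": 0},
    {"tx": 3.1, "ty": 7.4, "tz": 0, "spin": -4.1, "jaw": 0},
    {"tx": 3.5, "ty": 8.4, "tz": 0, "spin": -4.6, "jaw": 0},
  ],
)

```text
clock: 33.75
eef_pos: [0.4435, 0.1182, 0.3607]
orientation: [0.127, -3.137, 0.0]
ft_force: [0.3, -0.1, -0.5]
finger_gap: 0.014
finger_force: 50.0
```

```bash
python3 -c "
from h import *
go([.4328,.2993,.36],108.6)"
```

```text
clock 33.75 t [-0.133  6.046  0.021] spin -2.794 yhead 94.63 F [ 0.32 -0.13 -0.53] gap 0.014
```

Call:
drive_tool(
  plan=[
    {"tx": 0, "ty": 1.0, "tz": 0, "spin": -0.5, "jaw": 0},
    {"tx": 0, "ty": 2.1, "tz": 0, "spin": -1, "jaw": 0},
    {"tx": -0.05, "ty": 3.2, "tz": 0, "spin": -1.5, "jaw": 0},
    {"tx": -0.1, "ty": 4.3, "tz": 0, "spin": -2, "jaw": 0},
    {"tx": -0.13, "ty": 5.3, "tz": 0, "spin": -2.5, "jaw": 0},
    {"tx": -0.13, "ty": 5.8, "tz": 0, "spin": -2.79, "jaw": 0},
    {"tx": -0.13, "ty": 5.8, "tz": 0, "spin": -2.79, "jaw": 0},
    {"tx": -0.13, "ty": 5.8, "tz": 0, "spin": -2.79, "jaw": 0},
  ],
)

```text
clock: 34.55
eef_pos: [0.4345, 0.2895, 0.3616]
orientation: [0.501, -3.1, 0.001]
ft_force: [-0.6, -0.6, -0.6]
finger_gap: 0.0136
finger_force: 50.0
```

```bash
python3 -c "
from h import *
go([.4328,.2993,.1536],108.6);print(r.state()['eef_pos'])"
```

```text
clock 34.55 t [-0.055  0.331  6.934] spin -0.048 yhead 108.36 F [-0.64 -0.58 -0.6 ] gap 0.0136
[0.43450979 0.28952926 0.36162537]
```

Call:
drive_tool(
  plan=[
    {"tx": -0.05, "ty": 0.3, "tz": 1.5, "spin": -0.04, "jaw": 0},
    {"tx": -0.05, "ty": 0.3, "tz": 2.6, "spin": -0.04, "jaw": 0},
    {"tx": -0.05, "ty": 0.3, "tz": 2.8, "spin": -0.04, "jaw": 0},
    {"tx": -0.05, "ty": 0.3, "tz": 2.8, "spin": -0.04, "jaw": 0},
    {"tx": -0.05, "ty": 0.3, "tz": 2.8, "spin": -0.04, "jaw": 0},
  ],
)

```text
clock: 35.05
eef_pos: [0.4337, 0.299, 0.2804]
orientation: [-0.506, 3.098, 0.001]
ft_force: [0.0, -0.5, 0.2]
finger_gap: 0.0138
finger_force: 50.0
```

```bash
python3 - <<'E'
from h import *
import cv2
go([.4328,.2993,.1536],108.6);s=r.state();print(s['eef_pos'])
i=optics.camera("side");cv2.imwrite("pics/m.png",i[:,:,::-1]);k=cv2.cvtColor(i,cv2.COLOR_RGB2GRAY).astype(int)
M=R.from_rotvec(s["orientation"]).as_matrix()
for L in(.04,.055,.07,.085,.1,.115):
    u,v=proj("side",s["eef_pos"]+M@[0,0,L])[0];v0=int(round(v));u0=int(round(u))
    print(L,round(u,1),round(v,1),u0-5,k[v0,u0-5:u0+6].tolist())
E
```

```text
clock 35.05 t [0.037 0.019 4.225] spin -0.01 yhead 108.55 F [ 0.02 -0.49  0.17] gap 0.0138
[0.43371567 0.29895571 0.2803527 ]
0.04 339.4 276.1 334 [124, 103, 101, 103, 104, 115, 152, 190, 174, 161, 166]
0.055 339.3 281.7 334 [162, 164, 162, 151, 165, 188, 194, 171, 164, 163, 165]
0.07 339.1 287.3 334 [180, 177, 177, 170, 173, 190, 191, 165, 180, 188, 186]
0.085 338.9 292.8 334 [168, 168, 165, 151, 172, 193, 191, 168, 164, 164, 168]
0.1 338.7 298.2 334 [163, 139, 156, 152, 175, 195, 188, 165, 168, 167, 165]
0.115 338.6 303.6 334 [171, 144, 130, 144, 178, 192, 185, 198, 202, 204, 205]
```

Call:
drive_tool(
  plan=[
    {"tx": 0.037, "ty": 0.019, "tz": 0.3, "spin": 0, "jaw": 0},
    {"tx": 0.037, "ty": 0.019, "tz": 0.6, "spin": 0, "jaw": 0},
    {"tx": 0.037, "ty": 0.019, "tz": 0.9, "spin": 0, "jaw": 0},
    {"tx": 0.037, "ty": 0.019, "tz": 1.15, "spin": 0, "jaw": 0},
    {"tx": 0.037, "ty": 0.019, "tz": 1.3, "spin": 0, "jaw": 0},
    {"tx": 0.037, "ty": 0.019, "tz": 1.3, "spin": 0, "jaw": 0},
  ],
)

```text
clock: 35.7
eef_pos: [0.4316, 0.2993, 0.2385]
orientation: [0.508, -3.099, 0.001]
ft_force: [0.0, 0.7, -0.8]
finger_gap: 0.0137
finger_force: 50.0
```

```bash
python3 -c "
from h import *
go([.4328,.2993,.1536],108.6);print(r.state()['eef_pos'],r.state()['moment'])"
```

```text
clock 35.7 t [-0.041 -0.014  2.831] spin 0.002 yhead 108.61 F [ 0.01  0.73 -0.75] gap 0.0137
[0.43160564 0.29934849 0.23854245] [0.03303778 0.00643651 0.00633327]
```

Call:
drive_tool(
  plan=[
    {"tx": -0.04, "ty": -0.014, "tz": 0.3, "spin": 0, "jaw": 0},
    {"tx": -0.04, "ty": -0.014, "tz": 0.7, "spin": 0, "jaw": 0},
    {"tx": -0.04, "ty": -0.014, "tz": 1.1, "spin": 0, "jaw": 0},
    {"tx": -0.04, "ty": -0.014, "tz": 1.6, "spin": 0, "jaw": 0},
    {"tx": -0.04, "ty": -0.014, "tz": 2.1, "spin": 0, "jaw": 0},
    {"tx": -0.04, "ty": -0.014, "tz": 2.5, "spin": 0, "jaw": 0},
    {"tx": -0.04, "ty": -0.014, "tz": 2.65, "spin": 0, "jaw": 0},
    {"tx": -0.04, "ty": -0.014, "tz": 2.7, "spin": 0, "jaw": 0},
  ],
)

```text
clock: 36.5
eef_pos: [0.4329, 0.2993, 0.1578]
orientation: [0.508, -3.1, 0.0]
ft_force: [0.2, -0.4, -1.3]
finger_gap: 0.0136
finger_force: 50.0
```

```bash
python3 -c "
from h import *
go([.4328,.2993,.1536],108.6);print(r.state()['eef_pos'],r.state()['moment'])"
```

```text
clock 36.5 t [0.005 0.    0.139] spin 0.002 yhead 108.61 F [ 0.25 -0.35 -1.31] gap 0.0136
[0.43294369 0.2993443  0.15775927] [ 0.07059986 -0.00991087  0.05584591]
```

Call:
drive_tool(
  plan=[
    {"tx": 0.0, "ty": 0, "tz": 0.07, "spin": 0, "jaw": 0},
    {"tx": 0.0, "ty": 0, "tz": 0.12, "spin": 0, "jaw": 0},
    {"tx": 0.0, "ty": 0, "tz": 0.13, "spin": 0, "jaw": 0},
    {"tx": 0.0, "ty": 0, "tz": 0.13, "spin": 0, "jaw": 0},
  ],
)

```text
clock: 36.9
eef_pos: [0.4331, 0.2995, 0.1546]
orientation: [-0.508, 3.1, 0.0]
ft_force: [0.3, -0.3, -1.1]
finger_gap: 0.0141
finger_force: 50.0
```

Call:
drive_tool(
  plan=[
    {"tx": 0, "ty": 0, "tz": 0, "spin": 0, "jaw": 0.2},
    {"tx": 0, "ty": 0, "tz": 0, "spin": 0, "jaw": 0.4},
    {"tx": 0, "ty": 0, "tz": 0, "spin": 0, "jaw": 0.5},
    {"tx": 0, "ty": 0, "tz": 0, "spin": 0, "jaw": 0.5},
    {"tx": 0, "ty": 0, "tz": 0, "spin": 0, "jaw": 0.5},
  ],
)

```text
clock: 37.4
eef_pos: [0.433, 0.2994, 0.1544]
orientation: [-0.508, 3.1, 0.0]
ft_force: [1.4, -0.6, -0.6]
finger_gap: 0.0456
finger_force: 0.0
```

Call:
drive_tool(
  plan=[
    {"tx": 0, "ty": 0, "tz": -0.3, "spin": 0, "jaw": 0.5},
    {"tx": 0, "ty": 0, "tz": -0.9, "spin": 0, "jaw": 0.5},
    {"tx": 0, "ty": 0, "tz": -1.8, "spin": 0, "jaw": 0.5},
    {"tx": 0, "ty": 0, "tz": -2.8, "spin": 0, "jaw": 0.5},
    {"tx": 0, "ty": 0, "tz": -3.8, "spin": 0, "jaw": 0.5},
    {"tx": 0, "ty": 0, "tz": -4.5, "spin": 0, "jaw": 0.5},
    {"tx": 0, "ty": 0, "tz": -4.5, "spin": 0, "jaw": 0.5},
    {"tx": 0, "ty": 0, "tz": -4.5, "spin": 0, "jaw": 0.5},
  ],
)

```text
clock: 38.2
eef_pos: [0.433, 0.2994, 0.2893]
orientation: [-0.508, 3.1, 0.0]
ft_force: [0.4, -0.1, -0.5]
finger_gap: 0.0467
finger_force: 0.0
```

```bash
python3 - <<'E'
from h import *
import cv2
i=optics.camera("side")
def orange(im): 
    m=cv2.inRange(cv2.cvtColor(np.ascontiguousarray(im),cv2.COLOR_BGR2HSV),(5,200,140),(14,255,255));m[:280]=0;m[330:]=0;m[:,:325]=0;m[:,360:]=0
    v,u=np.nonzero(m);return len(u),u.min(),u.max(),v.min(),v.max(),u.mean().round(2),v.mean().round(2)
print(orange(cv2.imread("pics/side0.png")),orange(i[:,:,::-1]))
s=r.state();print(s["clock"],s["eef_pos"],s["ft_force"].round(1),s["finger_gap"])
m=cv2.inRange(cv2.cvtColor(i,cv2.COLOR_RGB2HSV),(15,130,110),(28,255,255))[195:232,312:350]
v,u=np.nonzero(m);print(u.min()+312,u.max()+312,v.min()+195,v.max()+195)
E
```

```text
(228, np.int64(334), np.int64(345), np.int64(293), np.int64(318), np.float64(339.54), np.float64(305.54)) (225, np.int64(334), np.int64(345), np.int64(293), np.int64(318), np.float64(339.04), np.float64(305.79))
38.25 [0.43276541 0.29925801 0.28850866] [-0.8  0.1 -0.7] 0.047342724463428305
322 336 209 231
```

The rod is back in its original image position (same pixel extents), the gripper is clear of it, and the hatch is down. Handing in.

```bash
python3 -c "
from workcell import r
print(r.hand_in())"
```

```text
the job is handed in; nothing more can be done
None
```

The job is handed in at about 38 s (no verdict came back): the hatch was drawn fully down, the rod hangs back in its slot and the gripper is clear. I raised the hatch and repeated the press and draw once, because the first press may have been too far off the eye's axis; measured forces peaked at about 11 N.

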